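Clamp the tube carrier and load it with sample tubes

TASK

Clamp the loose clip carrier to the bench first: turn the clamp's T-handle clockwise until you feel it tighten well up on the carrier, firm but not forced. Only then snap every sample tube lying on the bench into the carrier, each pressed fully home into a pair of spring clips of its own, any pair. When all are in, turn the handle back until the pad is clear of the carrier by 4 mm or more, and do not disturb the other things on the bench.

Things in the scene. Friction and masses are not known exactly. Their poses are not given: they have to be found in the camera images.
- carrier: tube carrier: a loose plywood plate 14 mm thick lying flat on the bench, with four pairs of steel spring clips standing on it in one row. Origin on its underside at the spot where the clamp bears; z up. From there its own -y runs along the row: a 60 mm wide tab (y +22 to -78), then the 100 mm wide part with the clips (y -75 to -307).
- pad: round black rubber pad, 28 mm across, on the lower end of the clamp screw; presses down on the carrier's tab when the handle is tightened (the pad is springy: each further radian after contact adds about 80 N).
- tbar (a point): centre of the T-handle's cross bar on top of the clamp, on the turning axis: level steel bar 76 mm long, 11 mm thick, centre line 115 mm above the bench; x along the bar, z up. A 12 mm shaft drops from its middle. The bar keeps its height as it turns. Below it the grey clamp arm (36 mm wide, collar top at 76 mm); the post is on the side away from the clips.
- handle (a joint): turn of the T-handle in rad, growing clockwise seen from above, which lowers the pad 2.5 mm per rad. Begins at 0 to 1.5; the pad meets the carrier at about 4.0. Turning takes 0.18 N m of steady friction up to there, then about 0.2 N m more per rad. Firm at 4.6 to 5.2; let go tighter than 4.87, it springs back to that, else it stays; beyond 5.6 is forcing. Pad 3 mm clear at 2.8.
- clip0 (a point): clip pair 0: where the middle of a seated tube lies, 44 mm above the bench, 30 mm above the plate; x along the seated tube, z up. nearest the clamp; neighbouring pairs are 54 mm apart. The two C-shaped clips stand 25 to 35 mm either side of this point along x, mouths up, flared lips reaching 19 mm above it and 18 mm to either side; between the clips is free room for fingers.
- clip1 (a point): clip pair 1: where the middle of a seated tube lies, 44 mm above the bench, 30 mm above the plate; x along the seated tube, z up. next to pair 0. A tube resting on the lips lies 19 mm too high; about 10 to 20 N straight down snaps it in.
- clip2 (a point): clip pair 2: where the middle of a seated tube lies, 44 mm above the bench, 30 mm above the plate; x along the seated tube, z up. next to pair 1. A seated tube stays put, with up to 7 mm play along x.
- clip3 (a point): clip pair 3: where the middle of a seated tube lies, 44 mm above the bench, 30 mm above the plate; x along the seated tube, z up. farthest from the clamp.
- tube0_mid (a point): middle of a loose sample tube: bare aluminium cylinder 26 mm in diameter and 84 mm long, with a white hexagonal cap 32 mm across flats and 16 mm long at each end (116 mm over all, both ends alike, 60 g); x along the tube. Lying on the bench its middle is 16 mm up. May be absent.
- tube1_mid (a point): middle of a loose sample tube: bare aluminium cylinder 26 mm in diameter and 84 mm long, with a white hexagonal cap 32 mm across flats and 16 mm long at each end (116 mm over all, both ends alike, 60 g); x along the tube. Lying on the bench its middle is 16 mm up. May be absent.
- tube2_mid (a point): middle of a loose sample tube: bare aluminium cylinder 26 mm in diameter and 84 mm long, with a white hexagonal cap 32 mm across flats and 16 mm long at each end (116 mm over all, both ends alike, 60 g); x along the tube. Lying on the bench its middle is 16 mm up. May be absent.
- tube3_mid (a point): middle of a loose sample tube: bare aluminium cylinder 26 mm in diameter and 84 mm long, with a white hexagonal cap 32 mm across flats and 16 mm long at each end (116 mm over all, both ends alike, 60 g); x along the tube. Lying on the bench its middle is 16 mm up. May be absent.
- tape: bystander: ring of grey tape, 48 mm across, 22 mm high, among the tubes; origin at the centre of its underside
- mug: bystander: white mug 85 mm high; origin at the centre of its underside
- woodblock: bystander: wooden block 90 x 45 x 40 mm; origin at the centre of its underside
- jar: bystander: jar 60 mm across, 85 mm high; origin at the centre of its underside

How it is judged:
On the way, in this order (a step that is already met when the one before it is completed fails the run):
1. the carrier is clamped with more than 20 N while no tube is in the clips yet (contact force between pad and carrier above 20 N and not (((distance between tube0_mid and clip0 below 0.009 m and angle between the x axis of tube0_mid and the x axis of clip0, either way round below 0.08 rad) or (distance between tube0_mid and clip1 below 0.009 m and angle between the x axis of tube0_mid and the x axis of clip1, either way round below 0.08 rad) or (distance between tube0_mid and clip2 below 0.009 m and angle between the x axis of tube0_mid and the x axis of clip2, either way round below 0.08 rad) or (distance between tube0_mid and clip3 below 0.009 m and angle between the x axis of tube0_mid and the x axis of clip3, either way round below 0.08 rad)) or ((distance between tube1_mid and clip0 below 0.009 m and angle between the x axis of tube1_mid and the x axis of clip0, either way round below 0.08 rad) or (distance between tube1_mid and clip1 below 0.009 m and angle between the x axis of tube1_mid and the x axis of clip1, either way round below 0.08 rad) or (distance between tube1_mid and clip2 below 0.009 m and angle between the x axis of tube1_mid and the x axis of clip2, either way round below 0.08 rad) or (distance between tube1_mid and clip3 below 0.009 m and angle between the x axis of tube1_mid and the x axis of clip3, either way round below 0.08 rad)) or ((distance between tube2_mid and clip0 below 0.009 m and angle between the x axis of tube2_mid and the x axis of clip0, either way round below 0.08 rad) or (distance between tube2_mid and clip1 below 0.009 m and angle between the x axis of tube2_mid and the x axis of clip1, either way round below 0.08 rad) or (distance between tube2_mid and clip2 below 0.009 m and angle between the x axis of tube2_mid and the x axis of clip2, either way round below 0.08 rad) or (distance between tube2_mid and clip3 below 0.009 m and angle between the x axis of tube2_mid and the x axis of clip3, either way round below 0.08 rad)) or ((distance between tube3_mid and clip0 below 0.009 m and angle between the x axis of tube3_mid and the x axis of clip0, either way round below 0.08 rad) or (distance between tube3_mid and clip1 below 0.009 m and angle between the x axis of tube3_mid and the x axis of clip1, either way round below 0.08 rad) or (distance between tube3_mid and clip2 below 0.009 m and angle between the x axis of tube3_mid and the x axis of clip2, either way round below 0.08 rad) or (distance between tube3_mid and clip3 below 0.009 m and angle between the x axis of tube3_mid and the x axis of clip3, either way round below 0.08 rad)))), for 0.3 s.
2. every tube present is snapped home in a clip pair, with the carrier still clamped (((distance between tube0_mid and clip0 below 0.009 m and angle between the x axis of tube0_mid and the x axis of clip0, either way round below 0.08 rad) or (distance between tube0_mid and clip1 below 0.009 m and angle between the x axis of tube0_mid and the x axis of clip1, either way round below 0.08 rad) or (distance between tube0_mid and clip2 below 0.009 m and angle between the x axis of tube0_mid and the x axis of clip2, either way round below 0.08 rad) or (distance between tube0_mid and clip3 below 0.009 m and angle between the x axis of tube0_mid and the x axis of clip3, either way round below 0.08 rad)) and ((distance between tube1_mid and clip0 below 0.009 m and angle between the x axis of tube1_mid and the x axis of clip0, either way round below 0.08 rad) or (distance between tube1_mid and clip1 below 0.009 m and angle between the x axis of tube1_mid and the x axis of clip1, either way round below 0.08 rad) or (distance between tube1_mid and clip2 below 0.009 m and angle between the x axis of tube1_mid and the x axis of clip2, either way round below 0.08 rad) or (distance between tube1_mid and clip3 below 0.009 m and angle between the x axis of tube1_mid and the x axis of clip3, either way round below 0.08 rad)) and ((distance between tube2_mid and clip0 below 0.009 m and angle between the x axis of tube2_mid and the x axis of clip0, either way round below 0.08 rad) or (distance between tube2_mid and clip1 below 0.009 m and angle between the x axis of tube2_mid and the x axis of clip1, either way round below 0.08 rad) or (distance between tube2_mid and clip2 below 0.009 m and angle between the x axis of tube2_mid and the x axis of clip2, either way round below 0.08 rad) or (distance between tube2_mid and clip3 below 0.009 m and angle between the x axis of tube2_mid and the x axis of clip3, either way round below 0.08 rad)) and ((distance between tube3_mid and clip0 below 0.009 m and angle between the x axis of tube3_mid and the x axis of clip0, either way round below 0.08 rad) or (distance between tube3_mid and clip1 below 0.009 m and angle between the x axis of tube3_mid and the x axis of clip1, either way round below 0.08 rad) or (distance between tube3_mid and clip2 below 0.009 m and angle between the x axis of tube3_mid and the x axis of clip2, either way round below 0.08 rad) or (distance between tube3_mid and clip3 below 0.009 m and angle between the x axis of tube3_mid and the x axis of clip3, either way round below 0.08 rad)) and contact force between pad and carrier above 15 N), for 0.3 s.
3. the handle is turned back until the pad is clear of the carrier (turn below 2.8 rad, which is 3 mm) (value of joint handle below 2.8 rad), for 0.2 s.
At the end, for the whole second after the job is handed in: each tube present lies in a clip pair, its middle within 9 mm of that pair's point (along the tube there is 7 mm of play) and parallel to it within 0.08 rad, at rest; the handle is turned back below 2.8 rad, so that the pad is clear of the carrier by 3 mm (((distance between tube0_mid and clip0 below 0.009 m and angle between the x axis of tube0_mid and the x axis of clip0, either way round below 0.08 rad) or (distance between tube0_mid and clip1 below 0.009 m and angle between the x axis of tube0_mid and the x axis of clip1, either way round below 0.08 rad) or (distance between tube0_mid and clip2 below 0.009 m and angle between the x axis of tube0_mid and the x axis of clip2, either way round below 0.08 rad) or (distance between tube0_mid and clip3 below 0.009 m and angle between the x axis of tube0_mid and the x axis of clip3, either way round below 0.08 rad)) and ((distance between tube1_mid and clip0 below 0.009 m and angle between the x axis of tube1_mid and the x axis of clip0, either way round below 0.08 rad) or (distance between tube1_mid and clip1 below 0.009 m and angle between the x axis of tube1_mid and the x axis of clip1, either way round below 0.08 rad) or (distance between tube1_mid and clip2 below 0.009 m and angle between the x axis of tube1_mid and the x axis of clip2, either way round below 0.08 rad) or (distance between tube1_mid and clip3 below 0.009 m and angle between the x axis of tube1_mid and the x axis of clip3, either way round below 0.08 rad)) and ((distance between tube2_mid and clip0 below 0.009 m and angle between the x axis of tube2_mid and the x axis of clip0, either way round below 0.08 rad) or (distance between tube2_mid and clip1 below 0.009 m and angle between the x axis of tube2_mid and the x axis of clip1, either way round below 0.08 rad) or (distance between tube2_mid and clip2 below 0.009 m and angle between the x axis of tube2_mid and the x axis of clip2, either way round below 0.08 rad) or (distance between tube2_mid and clip3 below 0.009 m and angle between the x axis of tube2_mid and the x axis of clip3, either way round below 0.08 rad)) and ((distance between tube3_mid and clip0 below 0.009 m and angle between the x axis of tube3_mid and the x axis of clip0, either way round below 0.08 rad) or (distance between tube3_mid and clip1 below 0.009 m and angle between the x axis of tube3_mid and the x axis of clip1, either way round below 0.08 rad) or (distance between tube3_mid and clip2 below 0.009 m and angle between the x axis of tube3_mid and the x axis of clip2, either way round below 0.08 rad) or (distance between tube3_mid and clip3 below 0.009 m and angle between the x axis of tube3_mid and the x axis of clip3, either way round below 0.08 rad)) and value of joint handle below 2.8 rad and linear speed of each of tube0, tube1, tube2, tube3 below 0.03 m/s); the robot touches nothing.
It fails at once if the clamp is forced: over 250 N (contact force between pad and carrier above 250 N).
It fails at once if a bystander is moved by more than 5 cm (distance of any of tape, mug, woodblock, jar from where it was at the start of the episode above 0.05 m).
Of tube0, tube1, tube2, tube3 only 3 to 4 are there at a start; the rules pass over those that are not, and their reading is None.
At some moment in a run one of tube0, tube1, tube2, tube3 may be knocked a few centimetres aside while the robot is not near it.
Once in a run the grip may slacken for a moment while it holds something.
It also fails if it takes over 210 s, if anything falls off the work surface, if the arm or the gripper's body presses on something with over 40 N, if the wrist force passes 120 N, or if a joint passes its speed limit or range.

ROBOT

A 6-joint arm with a two-finger parallel gripper is mounted at the origin on the work surface. World frame = base frame: x ahead of the robot, y to its left, z up, the work surface at z = 0. Lengths are in m, angles in rad, forces in N, time in s.
With the tool pointing down it reaches from about 0.425 to 0.95 m from the base axis. Payload 3.5 kg.
Tool frame: the origin (TCP) lies on the centre line of the jaws, within the pads' length; the fingertips stand 17 mm ahead of it and the grasp point (between the pads) lies 2 mm behind it; z points along the fingers, y is the line along which they close (so a half turn about z gives the same grasp; the last joint's range is limited). The gripper opens to 85 mm and grips with 20 to 120 N. Pads are 22 mm wide; open, the fingers measure 114 mm over their backs; the gripper's body (76 mm by 85 mm) begins 54 mm behind the grasp point. The pads swing forward as they close: fully open they stand 13 mm farther back than shut.
Start: joints at [1.035, 0.286, 1.577, -0, 1.279, -0.15], TCP at [0.254, 0.625, 0.248] pointing down, gripper open.
Joint ranges: [-2.77, 2.77], [-0.9, 2.22], [0.21, 2.48], [-1.53, 4.67], [0.24, 2.81], [-2.84, 2.84]. Speed limits (rad/s): [2.79, 2.79, 3.14, 3.14, 3.14, 3.14].

INTERFACE

Orientations are given as a unit quaternion [x, y, z, w].
In Python, from plant import ctrl gives the robot as it stands. The module is installed in compiled form; this text tells all that it offers.
- The arm moves only by the tool drive_tool, never from a script. Its argument "moves" is a list of rows, each a list of 3 entries, a list of its own where there are three numbers: the turn, a rotation vector about the tool's x, y, z in rad, then the shift along the tool's x, y, z in m, then the finger opening in m, from 0 to 0.0854. A call has 1 to 5 rows; each row shifts and turns the commanded pose from where the row before left it, along the tool's axes as they then stand; what a row does not reach is not made up. A row lasts 1/8 s, in which the tool goes at most 62.5 mm and 10.7 degrees, less where a joint would pass 70% of its speed; a pose out of reach is approached as far as the arm can. A call with a gripper value outside its range is refused whole. The fingers move at their own pace and stop on an object; "grip_force" is the grip in N (left out, the last holds). Time passes only in rows, so rows that do not move let the fingers close. It gives the time, the measured TCP pose, the force, the opening and the grip force at its end, in the units of the state.
- ctrl.get_state(): the state, without advancing time (a new reading comes with each control period).
- ctrl.read_camera(name): name is "side" or "top" or "wrist"; returns a dict with "image" (420x560x3 uint8, red, green, blue), "fx", "fy", "cx", "cy" (pixels), "R" (3x3) and "t" (3): a world point X has camera coordinates R X + t. Camera axes: x right, y down, z forward; pixel columns grow to the right and rows downward; lengths in m; the calibration is good to about 2 mm. A picture is of the moment at which its call begins. There is no depth.
- ctrl.sign_off(): hands the job in; it is judged then, once.
The state is a dict: "time": time; "qpos": joint angles; "dq": joint speeds; "joint_efforts": joint torques, N m; "eef_pos": TCP position; "tcp_rot": TCP orientation; "contact_force": force on the tool from outside, world axes, zero at the start; "wrist_torque": the same for the moment, N m; "opening": opening from 0.0 (shut) to 1.0 (fully open); "finger_force": force on a finger pad.
Only numpy, scipy, OpenCV 4.12 (cv2) and the standard library are available. Lean on these libraries where they do the work, as an engineer would, in place of code of your own. Each camera call takes 0.05 s, during which the arm holds its last target. There are 200 camera calls.

## Working session

There is one attempt and no reset: what is moved stays moved. The work goes in short steps, Python scripts to look and compute and a tool call to move; the robot and the scene stay as the last step left them, time stands still between calls to the robot, and variables do not carry over. Pictures are saved under pics/ and viewed, at most 14 in all, crops included, and the job is handed in when it is done.

Besides the shell and the picture viewer there is one more tool, called after ">>>" as a command line: name --argument value ..., lists and objects as JSON in quotes. drive_tool: Moves the arm, as the interface text tells. Its arguments: {"type":"object","properties":{"moves":{"type":"array","items":{"type":"array"}},"grip_force":{"type":"number"}},"required":["moves"]}

```bash
mkdir -p pics
cat > h.py <<'E'
import numpy as np, cv2, json
from plant import ctrl
from scipy.spatial.transform import Rotation as Ro
def shot(n,f=None,crop=None,s=1):
    c=ctrl.read_camera(n); im=c["image"][:,:,::-1]
    if crop: x0,y0,x1,y1=crop; im=im[y0:y1,x0:x1]
    if f: cv2.imwrite("pics/"+f,cv2.resize(im,None,fx=s,fy=s,interpolation=cv2.INTER_CUBIC))
    return c
def ray(c,u,v,z):
    R=np.array(c["R"]);t=np.array(c["t"]);o=-R.T@t
    d=R.T@np.array([(u-c["cx"])/c["fx"],(v-c["cy"])/c["fy"],1])
    return (o+d*(z-o[2])/d[2])
def proj(c,X):
    p=np.array(c["R"])@np.array(X)+np.array(c["t"])
    return p[0]/p[2]*c["fx"]+c["cx"],p[1]/p[2]*c["fy"]+c["cy"]
def save(c,f): np.savez(f,**c)
def load(f): d=np.load(f); return {k:d[k] for k in d.files}
E
python3 - <<'E'
from h import *
for n in("top","side"):
    c=shot(n,n+"0.png",s=1.42); save(c,n+"0.npz")
    print(n,c["fx"],c["cx"],c["cy"],-np.array(c["R"]).T@c["t"])
s=ctrl.get_state(); print(s)
print(Ro.from_quat(s["tcp_rot"]).as_matrix())
E
```

```text
top 484.7570062890127 277.11888566831027 208.99990178923898 [ 0.35766231 -0.072218    1.27642951]
side 423.8901419528175 276.323742666004 209.03842434544998 [ 0.20812766 -0.51321047  0.77140683]
{'time': 0.1, 'qpos': array([ 1.03498434e+00,  2.87149665e-01,  1.57803924e+00, -1.25305110e-05,
        1.27859153e+00, -1.50017150e-01]), 'dq': array([ 0.00015172, -0.00107852, -0.00194927,  0.00080388,  0.00070314,
        0.00124639]), 'joint_efforts': array([ 1.61910157e-04, -4.07292831e+01, -2.93700367e+01, -2.32756474e-04,
        3.43951528e-03,  1.59545908e-05]), 'eef_pos': array([0.25369685, 0.62490682, 0.24703238]), 'tcp_rot': array([ 1.91701482e-01,  9.81452671e-01, -1.03221499e-03, -3.62152437e-04]), 'contact_force': array([ 0.5643873 , -0.33077174, -0.03551149]), 'wrist_torque': array([-0.00513708, -0.00444766,  0.00784696]), 'finger_force': 0.0, 'opening': 0.9986859932438115}
[[-9.26500821e-01  3.76291115e-01 -1.10662524e-03]
 [ 3.76292610e-01  9.26498953e-01 -1.88729000e-03]
 [ 3.15116667e-04 -2.16499063e-03 -9.99997607e-01]]
```

View pics/top0.png

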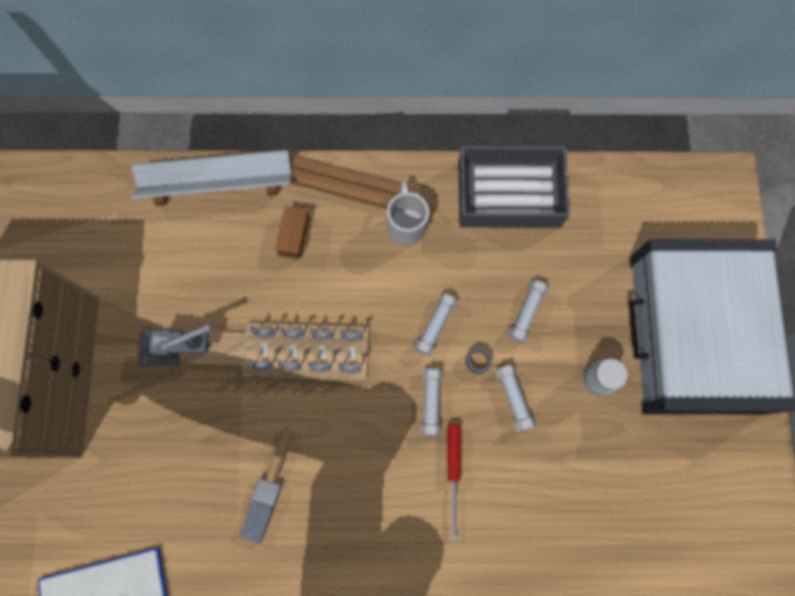

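View pics/side0.png

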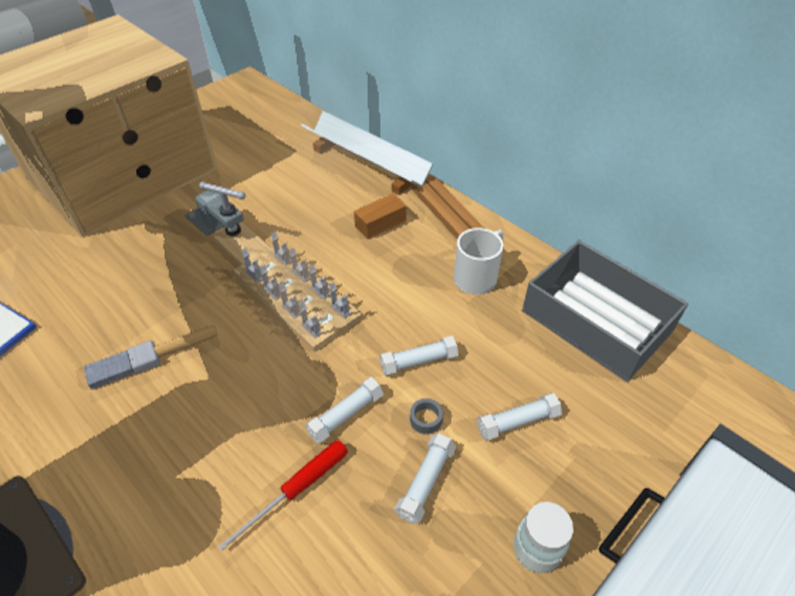

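Run:
```python
from h import *
c=load("top0.npz"); s=1/1.42
def P(n,u,v,z): 
    p=ray(c,u*s,v*s,z); print(n,p.round(4)); return p
a=P("bar1",165,346,.115);b=P("bar2",209,328,.115);print(np.linalg.norm(a-b),(a+b)/2)
for n,l in dict(A=(450,297,426,349),B=(541,284,519,337),C=(433,371,431,431),D=(505,368,525,426)).items():
    a=P(n,l[0],l[1],.016);b=P(n,l[2],l[3],.016);d=b-a;print(n,((a+b)/2).round(4),np.linalg.norm(d).round(4),np.degrees(np.arctan2(d[1],d[0])).round(1))
for q in ((247,318),(371,318),(369,386),(243,379)): P("plate",*q,.014)
for q in ((262,331),(352,334),(263,357),(351,359)): P("clip",*q,.05)
P("mug",408,215,.085)
P("jar",606,376,.085)
P("tape",478,358,.02)
P("wood",293,231,.04)
```

```text
bar1 [0.554  0.3171 0.115 ]
bar2 [0.5855 0.2441 0.115 ]
0.07949205422723021 [0.56973807 0.28056323 0.115     ]
A [ 0.6657 -0.1792  0.016 ]
A [ 0.5665 -0.1331  0.016 ]
A [ 0.6161 -0.1561  0.016 ] 0.1094 155.1
B [ 0.6916 -0.352   0.016 ]
B [ 0.5896 -0.3062  0.016 ]
B [ 0.6406 -0.3291  0.016 ] 0.1118 155.8
C [ 0.5257 -0.1456  0.016 ]
C [ 0.4174 -0.1408  0.016 ]
C [ 0.4716 -0.1432  0.016 ] 0.1084 177.5
D [ 0.5316 -0.2781  0.016 ]
D [ 0.4267 -0.3104  0.016 ]
D [ 0.4792 -0.2942  0.016 ] 0.1097 -162.9
plate [0.6246 0.2017 0.014 ]
plate [ 0.6253 -0.0306  0.014 ]
plate [ 0.4981 -0.0283  0.014 ]
plate [0.5103 0.2029 0.014 ]
clip [0.593  0.1654 0.05  ]
clip [0.5879 0.0023 0.05  ]
clip [0.5455 0.1613 0.05  ]
clip [0.5424 0.0033 0.05  ]
mug [ 0.8035 -0.0988  0.085 ]
jar [ 0.5087 -0.4414  0.085 ]
tape [ 0.5494 -0.2284  0.02  ]
wood [0.7876 0.1179 0.04  ]
```

```bash
cat >> h.py <<'E'
def Rt(yaw):
    c,s=np.cos(yaw),np.sin(yaw); return np.array([[c,s,0],[s,-c,0],[0,0,-1.]])
def plan(xyz,yawdeg):
    """turn (tool rotvec) first, then shift in turned tool axes"""
    s=ctrl.get_state(); R=Ro.from_quat(s["tcp_rot"]).as_matrix()
    best=min((yawdeg,yawdeg+180),key=lambda y:np.linalg.norm(Ro.from_matrix(R.T@Rt(np.radians(y))).as_rotvec()))
    Rg=Rt(np.radians(best))
    print("turn",Ro.from_matrix(R.T@Rg).as_rotvec().round(3),"shift",(Rg.T@(np.array(xyz)-s["eef_pos"])).round(4),"q6",s["qpos"][5].round(2))
def st():
    s=ctrl.get_state(); R=Ro.from_quat(s["tcp_rot"]).as_matrix()
    print("t",round(s["time"],2),"pos",s["eef_pos"].round(4),"yaw",np.degrees(np.arctan2(R[1,0],R[0,0])).round(1),"zax",R[:,2].round(3),"q",s["qpos"].round(2),"F",s["contact_force"].round(1),"T",s["wrist_torque"].round(2),"op",round(s["opening"],3),"ff",s["finger_force"])
E
python3 - <<'E'
from h import *
plan([.57,.28,.25],-66.7)
E
```

```text
turn [-0.002  0.001  0.778] shift [-0.4419  0.1541 -0.003 ] q6 -0.15
```

>>> drive_tool --moves '[[[0,0,0.1556],[0,0,0],0.085],[[0,0,0.1556],[0,0,0],0.085],[[0,0,0.1556],[0,0,0],0.085],[[0,0,0.1556],[0,0,0],0.085],[[0,0,0.1556],[0,0,0],0.085]]'

```text
time: 0.72
eef_pos: [0.2538, 0.6251, 0.2475]
tcp_rot: [0.552, 0.834, -0.001, 0.0]
contact_force: [-0.3, -0.8, 0.3]
opening: 0.995
finger_force: 0.0
```

>>> drive_tool --moves '[[[0,0,0],[-0.0442,0.0154,0],0.085],[[0,0,0],[-0.0442,0.0154,0],0.085],[[0,0,0],[-0.0442,0.0154,0],0.085],[[0,0,0],[-0.0442,0.0154,0],0.085],[[0,0,0],[-0.0442,0.0154,0],0.085]]'

```text
time: 1.35
eef_pos: [0.4127, 0.4515, 0.2477]
tcp_rot: [0.55, 0.835, -0.0, -0.0]
contact_force: [0.4, 0.2, -0.1]
opening: 0.996
finger_force: 0.0
```

>>> drive_tool --moves '[[[0,0,0],[-0.0442,0.0154,0],0.085],[[0,0,0],[-0.0442,0.0154,0],0.085],[[0,0,0],[-0.0442,0.0154,0],0.085],[[0,0,0],[-0.0442,0.0154,0],0.085],[[0,0,0],[-0.0442,0.0154,0],0.085]]'

```text
time: 1.98
eef_pos: [0.5709, 0.2792, 0.2477]
tcp_rot: [0.55, 0.835, -0.0, -0.0]
contact_force: [0.3, 1.0, -0.2]
opening: 0.994
finger_force: 0.0
```

Run:
```python
from h import *
c=shot("wrist","w1.png",s=1.42); save(c,"w1.npz"); st()
print(-np.array(c["R"]).T@c["t"], np.array(c["R"]).round(2),proj(c,[.57,.28,.115]))
```

```text
t 2.02 pos [0.5746 0.2748 0.2477] yaw 113.1 zax [ 0.002 -0.003 -1.   ] q [ 0.29  0.2   1.68 -0.    1.26 -0.11] F [ 1.4 -2.   0.1] T [-0.1  -0.06 -0.  ] op 0.996 ff 0.0
[0.54252987 0.34263798 0.3731921 ] [[ 0.92  0.4   0.  ]
 [ 0.38 -0.88  0.28]
 [ 0.11 -0.25 -0.96]] (np.float64(278.20667643579), np.float64(202.22099965023205))
```

View pics/w1.png

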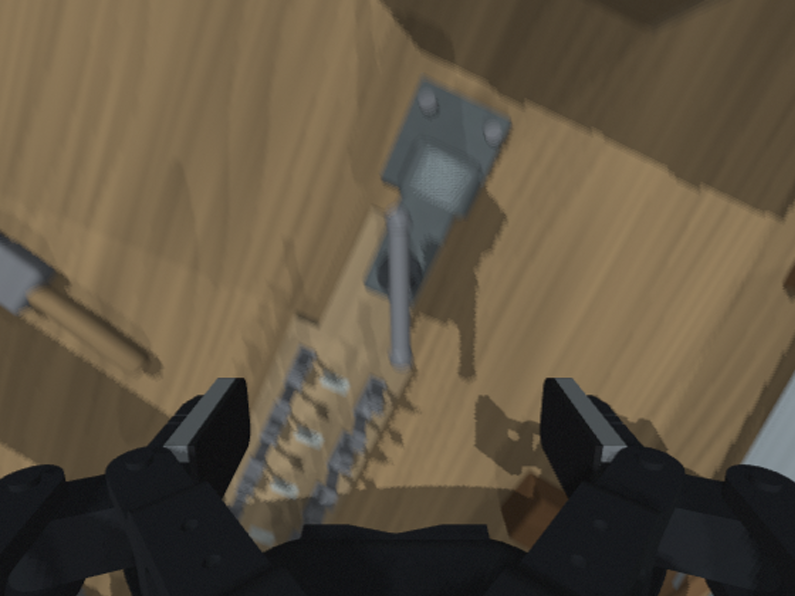

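The bar shows from about (397,210) to (401,365) in the enlarged picture. The carrier tab and clips lie below it.

Run:
```python
from h import *
c=load("w1.npz"); s=1/1.42
a=ray(c,397*s,207*s,.115);b=ray(c,401*s,367*s,.115);d=b-a
print(a,b,(a+b)/2,np.linalg.norm(d),np.degrees(np.arctan2(d[1],d[0])))
c=shot("wrist"); save(c,"w2.npz"); st()
cv2.imwrite("pics/w2.png",cv2.resize(c["image"][120:300,200:380,::-1],None,fx=3,fy=3,interpolation=cv2.INTER_CUBIC))
```

```text
[0.55395898 0.31965093 0.115     ] [0.59162399 0.23844242 0.115     ] [0.57279148 0.27904668 0.115     ] 0.08951801569612303 -65.11783656006475
t 2.08 pos [0.5727 0.2769 0.2476] yaw 113.0 zax [-0.    -0.001 -1.   ] q [ 0.29  0.2   1.68 -0.    1.26 -0.11] F [-0.2 -1.1  0.4] T [ 0.01  0.01 -0.05] op 0.994 ff 0.0
```

View pics/w2.png

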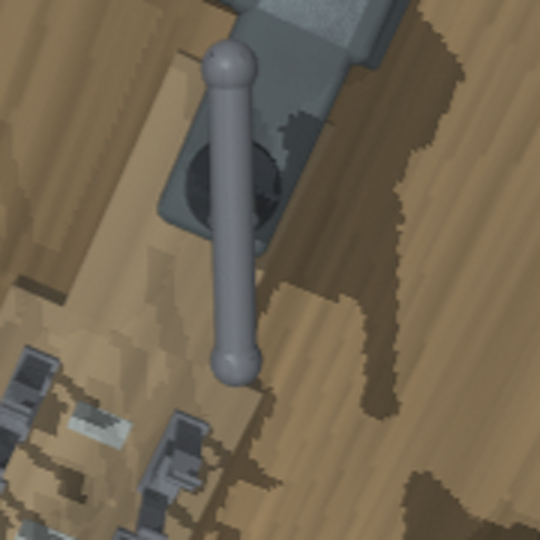

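Run:
```python
from h import *
c=load("w2.npz")
a=ray(c,276.7,141.7,.115);b=ray(c,279,239.3,.115);d=b-a
m=(a+b)/2;y=np.degrees(np.arctan2(d[1],d[0]))
print(m,np.linalg.norm(d),y)
plan([m[0],m[1],.119],y)
```

```text
[0.57079616 0.28221417 0.115     ] 0.07609325675627993 -65.55163264041488
turn [-0.001  0.001 -0.025] shift [0.0056 0.0004 0.1286] q6 -0.11
```

>>> drive_tool --moves '[[[0,0,-0.025],[0.005,0,0.03],0.085],[[0,0,0],[0,0,0.033],0.085],[[0,0,0],[0,0,0.033],0.06],[[0,0,0],[0,0,0.033],0.04],[[0,0,0],[0,0,0],0.03]]' --grip_force 25

```text
time: 2.7
eef_pos: [0.5653, 0.2848, 0.1154]
tcp_rot: [0.539, 0.842, -0.003, -0.003]
contact_force: [0.4, 0.2, 0.5]
opening: 0.374
finger_force: 0.0
```

>>> drive_tool --moves '[[[0,0,0],[0,0,0],0.02],[[0,0,0],[0,0,0],0.01],[[0,0,0],[0,0,0],0.005],[[0,0,0],[0,0,0],0.005],[[0,0,0],[0,0,0],0.005]]'

```text
time: 3.32
eef_pos: [0.5696, 0.2857, 0.1215]
tcp_rot: [0.539, 0.842, 0.002, 0.001]
contact_force: [0.6, 2.1, 6.8]
opening: 0.12
finger_force: 25.2
```

Run:
```python
from h import *
st()
```

```text
t 3.33 pos [0.5696 0.2857 0.1215] yaw 114.7 zax [ 0.003  0.002 -1.   ] q [ 0.31  0.33  1.77  0.    1.04 -0.13] F [0.6 2.1 6.8] T [ 0.28  0.06 -0.03] op 0.12 ff 25.189964789897203
```

>>> drive_tool --moves '[[[0,0,0],[-0.004,0,0],0.005],[[0,0,0.1],[0,0,0],0.005],[[0,0,0.15],[0,0,0],0.005],[[0,0,0.15],[0,0,0],0.005],[[0,0,0],[0,0,0],0.005]]' --grip_force 30

```text
time: 3.95
eef_pos: [0.571, 0.2857, 0.1215]
tcp_rot: [0.696, 0.718, 0.005, -0.001]
contact_force: [-0.4, 11.3, 2.9]
opening: 0.117
finger_force: 29.7
```

Run:
```python
from h import *
st()
c=shot("wrist"); save(c,"w3.npz")
cv2.imwrite("pics/w3.png",c["image"][:,:,::-1])
```

```text
t 3.95 pos [0.571  0.2857 0.1215] yaw 91.7 zax [ 0.005  0.009 -1.   ] q [0.3  0.33 1.77 0.01 1.04 0.27] F [-0.4 11.3  2.9] T [ 1.92 -0.07  0.07] op 0.117 ff 29.74419414997101
```

View pics/w3.png

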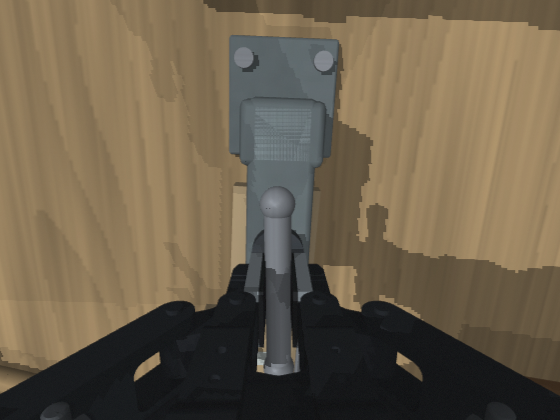

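>>> drive_tool --moves '[[[0,0,0],[0,0,0],0.02],[[0,0,0],[0,0,0],0.02],[[0,0,0],[0,0,0],0.02]]'

```text
time: 4.38
eef_pos: [0.5697, 0.2808, 0.1187]
tcp_rot: [0.696, 0.718, -0.001, -0.0]
contact_force: [-0.4, 0.4, 0.6]
opening: 0.234
finger_force: 0.0
```

Run:
```python
from h import *
st()
```

```text
t 4.38 pos [0.5697 0.2808 0.1187] yaw 91.8 zax [-0.001 -0.001 -1.   ] q [ 0.3   0.33  1.77 -0.    1.04  0.27] F [-0.4  0.4  0.6] T [ 0.06 -0.01 -0.05] op 0.234 ff 0.0
```

>>> drive_tool --moves '[[[0,0,0],[0.001,0,0],0.005],[[0,0,0],[0,0,0],0.005],[[0,0,0.12],[0,0,0],0.005],[[0,0,0.18],[0,0,0],0.005],[[0,0,0.18],[0,0,0],0.005]]' --grip_force 30

```text
time: 5.0
eef_pos: [0.5706, 0.2813, 0.119]
tcp_rot: [0.848, 0.53, -0.0, 0.001]
contact_force: [2.8, -2.7, -1.2]
opening: 0.118
finger_force: 32.4
```

>>> drive_tool --moves '[[[0,0,0.18],[0,0,0],0.005],[[0,0,0.18],[0,0,0],0.005],[[0,0,0.18],[0,0,0],0.005],[[0,0,0.18],[0,0,0],0.005],[[0,0,0],[0,0,0],0.005]]'

```text
time: 5.62
eef_pos: [0.5701, 0.2819, 0.119]
tcp_rot: [0.98, 0.201, -0.0, 0.0]
contact_force: [1.8, -1.8, -0.8]
opening: 0.119
finger_force: 30.4
```

Run:
```python
from h import *
st()
c=shot("side"); st()
```

```text
t 5.62 pos [0.5701 0.2819 0.119 ] yaw 23.2 zax [-0.    -0.001 -1.   ] q [ 0.3   0.33  1.77 -0.    1.04  1.47] F [ 1.8 -1.8 -0.8] T [-0.26 -0.29 -0.03] op 0.119 ff 30.449183508753777
t 5.67 pos [0.5701 0.2819 0.119 ] yaw 23.2 zax [-0.    -0.001 -1.   ] q [ 0.3   0.33  1.77 -0.    1.04  1.47] F [ 2.  -2.8 -1. ] T [-0.32 -0.3   0.04] op 0.121 ff 30.374306850135326
```

>>> drive_tool --moves '[[[0,0,0.18],[0,0,0],0.005],[[0,0,0.18],[0,0,0],0.005],[[0,0,0.18],[0,0,0],0.005],[[0,0,0.18],[0,0,0],0.005],[[0,0,0.18],[0,0,0],0.005]]'

```text
time: 6.3
eef_pos: [0.5701, 0.2828, 0.119]
tcp_rot: [0.969, -0.247, 0.0, -0.001]
contact_force: [2.2, -0.5, -2.8]
opening: 0.121
finger_force: 32.4
```

Run:
```python
from h import *
st()
```

```text
t 6.3 pos [0.5701 0.2828 0.119 ] yaw -28.6 zax [ 0.001  0.001 -1.   ] q [0.3  0.33 1.77 0.   1.04 2.37] F [ 2.2 -0.5 -2.8] T [ 0.22 -0.42  0.2 ] op 0.121 ff 32.43233509361744
```

>>> drive_tool --moves '[[[0,0,0.15],[0,0,0],0.005],[[0,0,0.13],[0,0,0],0.005],[[0,0,0],[0,0,0],0.005]]'

```text
time: 6.68
eef_pos: [0.5703, 0.283, 0.119]
tcp_rot: [0.926, -0.377, 0.0, -0.001]
contact_force: [3.4, 1.8, -4.1]
opening: 0.121
finger_force: 30.8
```

Run:
```python
from h import *
st()
c=shot("side"); save(c,"s1.npz")
X=proj(c,[.57,.28,.03]);print(X)
u,v=map(int,X); cv2.imwrite("pics/s1.png",cv2.resize(c["image"][v-70:v+40,u-70:u+80,::-1],None,fx=5,fy=5,interpolation=cv2.INTER_CUBIC))
```

```text
t 6.67 pos [0.5703 0.283  0.119 ] yaw -44.3 zax [ 0.001  0.002 -1.   ] q [0.3  0.33 1.77 0.   1.04 2.65] F [ 3.4  1.8 -4.1] T [ 0.4  -0.67  0.11] op 0.121 ff 30.779878199100494
(np.float64(163.4262894477493), np.float64(159.3492182963432))
```

View pics/s1.png

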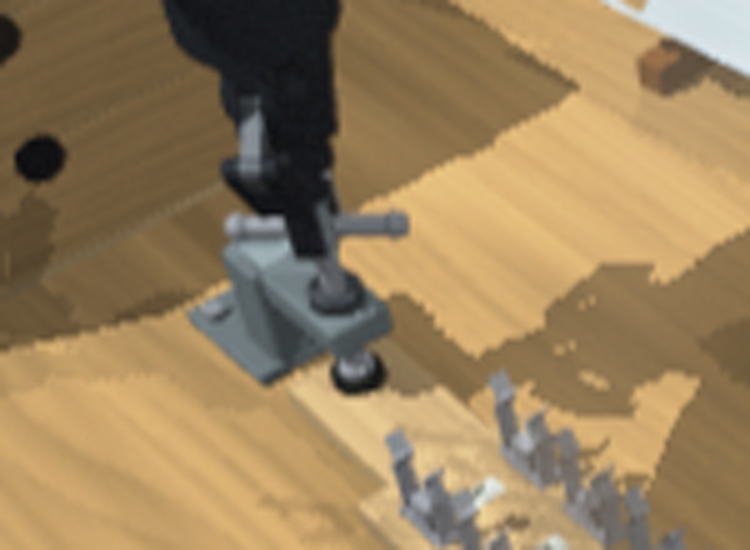

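>>> drive_tool --moves '[[[0,0,0],[0,0,0],0.035],[[0,0,0],[0,0,0],0.035],[[0,0,0],[0,0,-0.02],0.035],[[0,0,0],[0,0,-0.03],0.035],[[0,0,-0.1416],[0,0,0],0.035]]'

```text
time: 7.35
eef_pos: [0.5723, 0.2832, 0.175]
tcp_rot: [0.951, -0.31, 0.003, -0.002]
contact_force: [-0.5, -0.1, 0.3]
opening: 0.406
finger_force: 0.0
```

>>> drive_tool --moves '[[[0,0,-0.18],[0,0,0],0.035],[[0,0,-0.18],[0,0,0],0.035],[[0,0,-0.18],[0,0,0],0.035],[[0,0,-0.18],[0,0,0],0.035],[[0,0,-0.18],[0,0,0],0.035]]'

```text
time: 7.98
eef_pos: [0.5704, 0.2825, 0.1714]
tcp_rot: [0.991, 0.135, 0.001, -0.0]
contact_force: [-0.3, 0.3, -0.3]
opening: 0.412
finger_force: 0.0
```

>>> drive_tool --moves '[[[0,0,-0.18],[0,0,0],0.035],[[0,0,-0.18],[0,0,0],0.035],[[0,0,-0.18],[0,0,0],0.035],[[0,0,-0.18],[0,0,0],0.035],[[0,0,-0.18],[0,0,0],0.035]]'

```text
time: 8.6
eef_pos: [0.5704, 0.2825, 0.1714]
tcp_rot: [0.834, 0.553, 0.001, 0.0]
contact_force: [-0.4, -0.4, 0.2]
opening: 0.41
finger_force: 0.0
```

>>> drive_tool --moves '[[[0,0,-0.18],[0,0,0],0.035],[[0,0,-0.18],[0,0,0],0.035],[[0,0,-0.18],[0,0,0],0.035],[[0,0,-0.18],[0,0,0],0.035],[[0,0,-0.18],[0,0,0],0.035]]'

```text
time: 9.22
eef_pos: [0.5704, 0.2825, 0.1714]
tcp_rot: [0.51, 0.86, 0.001, 0.001]
contact_force: [0.4, -0.1, -0.7]
opening: 0.411
finger_force: 0.0
```

>>> drive_tool --moves '[[[0,0,-0.18],[0,0,0],0.035],[[0,0,-0.12],[0,0,0],0.035],[[0,0,0],[0,0,0],0.035]]'

```text
time: 9.6
eef_pos: [0.5704, 0.2825, 0.1711]
tcp_rot: [0.379, 0.925, 0.001, 0.001]
contact_force: [-0.4, 0.6, -0.2]
opening: 0.409
finger_force: 0.0
```

Run:
```python
from h import *
st(); plan([.5703,.2822,.119],-44.3)
```

```text
t 9.6 pos [0.5704 0.2825 0.1711] yaw 135.4 zax [ 0.002  0.001 -1.   ] q [ 0.3   0.27  1.74 -0.    1.13 -0.49] F [-0.4  0.6 -0.2] T [ 0.02 -0.   -0.03] op 0.409 ff 0.0
turn [ 0.002  0.001 -0.005] shift [-0.0001 -0.0003  0.0521] q6 -0.49
```

>>> drive_tool --moves '[[[0,0,0],[0,0,0.026],0.035],[[0,0,0],[0,0,0.026],0.035],[[0,0,0],[0,0,0],0.02],[[0,0,0],[0,0,0],0.005],[[0,0,0],[0,0,0],0.005]]' --grip_force 40

```text
time: 10.22
eef_pos: [0.5704, 0.2829, 0.1178]
tcp_rot: [0.379, 0.925, 0.001, 0.0]
contact_force: [1.9, 3.0, -5.1]
opening: 0.117
finger_force: 39.8
```

>>> drive_tool --moves '[[[0,0,0],[0,0,0],0.005],[[0,0,0.1],[0,0,0],0.005],[[0,0,0.1],[0,0,0],0.005],[[0,0,0.1],[0,0,0],0.005]]'

```text
time: 10.72
eef_pos: [0.5706, 0.283, 0.1178]
tcp_rot: [0.514, 0.858, 0.001, 0.001]
contact_force: [3.7, 3.2, -6.4]
opening: 0.123
finger_force: 41.3
```

Run:
```python
from h import *
st()
```

```text
t 10.72 pos [0.5706 0.283  0.1178] yaw 118.1 zax [ 0.002  0.001 -1.   ] q [ 0.3   0.33  1.77  0.    1.04 -0.19] F [ 3.7  3.2 -6.4] T [ 0.55 -0.44  0.26] op 0.123 ff 41.31711468100548
```

>>> drive_tool --moves '[[[0,0,0.1],[0,0,0],0.005],[[0,0,0.1],[0,0,0],0.005],[[0,0,0.1],[0,0,0],0.005]]'

```text
time: 11.1
eef_pos: [0.5709, 0.2831, 0.1179]
tcp_rot: [0.636, 0.771, 0.002, 0.001]
contact_force: [3.7, 4.0, -6.3]
opening: 0.118
finger_force: 41.9
```

Run:
```python
from h import *
st()
```

```text
t 11.1 pos [0.5709 0.2831 0.1179] yaw 101.0 zax [ 0.003  0.002 -1.   ] q [0.3  0.34 1.77 0.   1.03 0.11] F [ 3.7  4.  -6.3] T [ 0.59 -0.55  0.27] op 0.118 ff 41.895586252212524
```

>>> drive_tool --moves '[[[0,0,0.1],[0,0,0],0.005],[[0,0,0.1],[0,0,0],0.005]]'

```text
time: 11.35
eef_pos: [0.571, 0.2832, 0.1178]
tcp_rot: [0.71, 0.704, 0.002, 0.001]
contact_force: [3.7, 3.9, -7.5]
opening: 0.125
finger_force: 28.2
```

Run:
```python
from h import *
st()
```

```text
t 11.35 pos [0.571  0.2832 0.1178] yaw 89.5 zax [ 0.004  0.002 -1.   ] q [0.3  0.34 1.77 0.   1.03 0.31] F [ 3.7  3.9 -7.5] T [ 0.64 -0.62  0.26] op 0.125 ff 28.157290667295456
```

>>> drive_tool --moves '[[[0,0,0.1],[0,0,0],0.005],[[0,0,0.1],[0,0,0],0.005],[[0,0,0.1],[0,0,0],0.005]]'

```text
time: 11.72
eef_pos: [0.5713, 0.2832, 0.1179]
tcp_rot: [0.807, 0.59, 0.002, 0.001]
contact_force: [5.2, 3.3, -7.4]
opening: 0.12
finger_force: 40.7
```

Run:
```python
from h import *
st()
```

```text
t 11.72 pos [0.5713 0.2832 0.1179] yaw 72.3 zax [ 0.004  0.002 -1.   ] q [0.3  0.34 1.77 0.   1.03 0.61] F [ 5.2  3.3 -7.4] T [ 0.64 -0.82  0.41] op 0.12 ff 40.65068542957306
```

>>> drive_tool --moves '[[[0,0,0.1],[0,0,0],0.005],[[0,0,0.1],[0,0,0],0.005]]'

```text
time: 11.98
eef_pos: [0.5715, 0.2831, 0.1179]
tcp_rot: [0.862, 0.507, 0.003, 0.001]
contact_force: [5.6, 3.1, -6.6]
opening: 0.113
finger_force: 42.3
```

Run:
```python
from h import *
st()
c=shot("side"); save(c,"s2.npz")
X=proj(c,[.57,.28,.03]);print(X)
u,v=map(int,X); cv2.imwrite("pics/s2.png",cv2.resize(c["image"][v-70:v+40,u-70:u+80,::-1],None,fx=5,fy=5,interpolation=cv2.INTER_CUBIC))
st()
```

```text
t 11.97 pos [0.5715 0.2831 0.1179] yaw 60.9 zax [ 0.005  0.001 -1.   ] q [ 0.3   0.34  1.77 -0.    1.03  0.81] F [ 5.6  3.1 -6.6] T [ 0.61 -0.87  0.55] op 0.113 ff 42.327353060245514
(np.float64(163.4262894477493), np.float64(159.3492182963432))
t 12.03 pos [0.5715 0.2831 0.1179] yaw 60.8 zax [ 0.005  0.001 -1.   ] q [ 0.3   0.34  1.77 -0.    1.03  0.81] F [ 5.8  3.5 -8. ] T [ 0.61 -0.81  0.47] op 0.118 ff 41.606992185115814
```

>>> drive_tool --moves '[[[0,0,0],[0,0,0],0.035],[[0,0,0],[0,0,0],0.035],[[0,0,0],[0,0,-0.06],0.06],[[0,0,0],[0,0,-0.06],0.085],[[0,0,0],[0,0,0],0.085]]'

```text
time: 12.65
eef_pos: [0.5733, 0.2833, 0.2463]
tcp_rot: [0.862, 0.507, 0.007, 0.002]
contact_force: [0.9, 0.7, -0.0]
opening: 0.991
finger_force: 0.0
```

>>> drive_tool --moves '[[[0,0,0],[0,0,0],0.085]]'

```text
time: 12.78
eef_pos: [0.5699, 0.2822, 0.2379]
tcp_rot: [0.862, 0.507, 0.0, 0.0]
contact_force: [-0.7, -0.1, -0.8]
opening: 0.999
finger_force: 0.0
```

Run:
```python
from h import *
st()
c=shot("wrist"); save(c,"w4.npz")
s2=load("s2.npz")["image"][:,:,::-1]; s3=shot("side")["image"][:,:,::-1]
u,v=163,159
a=cv2.resize(c["image"][100:320,180:400,::-1],(400,400),interpolation=cv2.INTER_CUBIC)
b=cv2.resize(s3[v-50:v+30,u-40:u+40],(400,400),interpolation=cv2.INTER_CUBIC)
cv2.imwrite("pics/w4.png",np.hstack([a,b]))
```

```text
t 12.78 pos [0.5699 0.2822 0.2379] yaw 61.0 zax [ 0.001 -0.    -1.   ] q [ 0.3   0.21  1.69 -0.    1.24  0.81] F [-0.7 -0.1 -0.8] T [ 0.03 -0.    0.09] op 0.999 ff 0.0
```

View pics/w4.png

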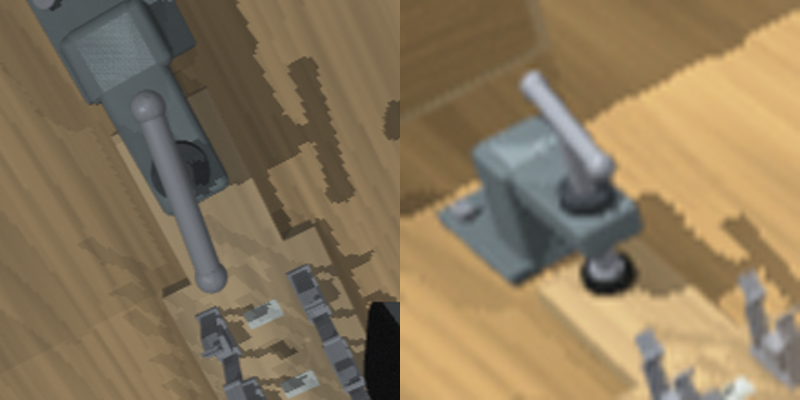

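Run:
```python
from h import *
c=load("w4.npz")
a=ray(c,261.4,158.9,.115);b=ray(c,296.05,252.4,.115);d=b-a
print((a+b)/2,np.linalg.norm(d),np.degrees(np.arctan2(d[1],d[0]))+180)
# carrier orientation: clip tops / plate via top camera
t=shot("top"); save(t,"top1.npz")
cv2.imwrite("pics/top1.png",cv2.resize(t["image"][210:285,90:270,::-1],None,fx=4.4,fy=4.4,interpolation=cv2.INTER_CUBIC))
```

```text
[0.57068705 0.28109285 0.115     ] 0.07622903752247076 80.71878486007911
```

View pics/top1.png

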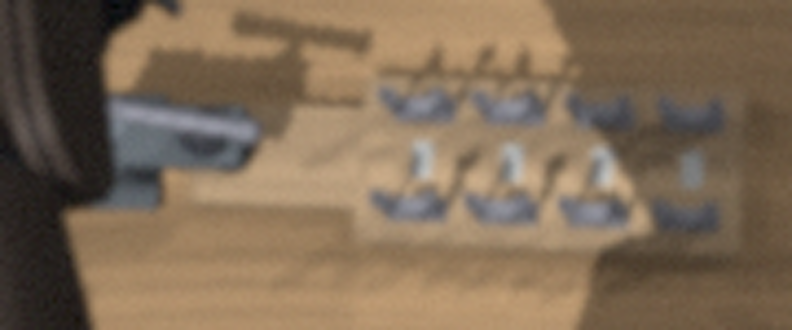

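Run:
```python
from h import *
c=load("top1.npz")
f=lambda u,v,z: ray(c,90+u/4.4,210+v/4.4,z)
S=[f(*q,.015) for q in((423,160),(512,162),(602,165),(690,168))]
K=[(f(*a,.05)+f(*b,.05))/2 for a,b in(((418,104),(410,207)),((510,104),(504,208)),((601,110),(594,211)),((690,112),(687,216)))]
print(np.round(S,4),np.round(K,4),sep="\n")
plan([.55,.06,.32],0)
plan([.55,.06,.32],90)
```

```text
[[0.5642 0.1662 0.015 ]
 [0.5632 0.113  0.015 ]
 [0.5615 0.0592 0.015 ]
 [0.5599 0.0066 0.015 ]]
[[0.5613 0.1649 0.05  ]
 [0.5612 0.1109 0.05  ]
 [0.5587 0.0582 0.05  ]
 [0.5568 0.0053 0.05  ]]
turn [-1.000e-03  4.000e-03  1.064e+00] shift [-0.0189  0.222  -0.085 ] q6 0.81
turn [-0.004  0.002 -0.507] shift [-0.222  -0.0189 -0.085 ] q6 0.81
```

```bash
cat >> h.py <<'E'
def tube(c,guess,z=.016,rad=.06,dbg=None):
    """bright grey blob nearest the guess -> centre, length, yaw"""
    im=c["image"]; hsv=cv2.cvtColor(im,cv2.COLOR_RGB2HSV)
    m=((hsv[...,1]<60)&(hsv[...,2]>110)).astype(np.uint8)
    m=cv2.morphologyEx(m,cv2.MORPH_OPEN,np.ones((3,3)))
    n,l,s,cen=cv2.connectedComponentsWithStats(m)
    out=[]
    for i in range(1,n):
        if s[i,4]<150: continue
        p=ray(c,*cen[i],z)
        if np.linalg.norm(p[:2]-guess[:2])>rad: continue
        v,u=np.nonzero(l==i)
        W=np.array([ray(c,a,b,z)[:2] for a,b in zip(u,v)],np.float32)
        r=cv2.minAreaRect(W*1000)
        e=cv2.boxPoints(r)/1000; a,b=e[1]-e[0],e[2]-e[1]; d=a if np.hypot(*a)>np.hypot(*b) else b
        y=(np.degrees(np.arctan2(d[1],d[0]))+90)%180-90
        out.append((np.array(r[0])/1000,np.array(r[1]),y,s[i,4])); print("blob",(np.array(r[0])/1000).round(4),"size",np.round(r[1],1),"yaw",round(y,1),"px",cen[i].round(0),s[i,4])
    if dbg: cv2.imwrite("pics/"+dbg,np.hstack([im[:,:,::-1],cv2.merge([m*255]*3)])[::1,::1])
    return out
E
python3 - <<'E'
from h import *
for n,g in (("A",(.616,-.156)),("B",(.64,-.329)),("C",(.4716,-.143)),("D",(.479,-.294))): print(n); tube(load("top1.npz"),g)
plan([.4716,-.1432,.24],-2.5)
E
```

```text
A
blob [ 0.6162 -0.1522] size [ 37.6 123.6] yaw -27.1 px [307. 227.] 537
B
blob [ 0.641  -0.3248] size [ 36.9 127.9] yaw -24.7 px [372. 219.] 543
C
blob [ 0.4714 -0.1415] size [ 36.2 121.5] yaw -2.3 px [304. 285.] 487
D
blob [ 0.4796 -0.293 ] size [121.4  38.6] yaw 18.7 px [362. 280.] 584
turn [-1.000e-03  4.000e-03  1.108e+00] shift [-0.0787  0.429  -0.005 ] q6 0.81
```

>>> drive_tool --moves '[[[0,0,0.1847],[0,0,0],0.085],[[0,0,0.1847],[0,0,0],0.085],[[0,0,0.1847],[0,0,0],0.085],[[0,0,0.1847],[0,0,0],0.085],[[0,0,0.1847],[0,0,0],0.085]]'

```text
time: 13.55
eef_pos: [0.5692, 0.2821, 0.2351]
tcp_rot: [0.998, 0.067, -0.002, 0.0]
contact_force: [0.6, 0.3, 0.3]
opening: 0.995
finger_force: 0.0
```

>>> drive_tool --moves '[[[0,0,0.1847],[0,0,0],0.085],[[0,0,0],[-0.0098,0.0536,0],0.085],[[0,0,0],[-0.0098,0.0536,0],0.085],[[0,0,0],[-0.0098,0.0536,0],0.085],[[0,0,0],[-0.0098,0.0536,0],0.085]]'

```text
time: 14.18
eef_pos: [0.5201, 0.0684, 0.2356]
tcp_rot: [1.0, -0.022, -0.002, 0.0]
contact_force: [0.7, -0.5, -0.1]
opening: 0.998
finger_force: 0.0
```

>>> drive_tool --moves '[[[0,0,0],[-0.0098,0.0536,0],0.085],[[0,0,0],[-0.0098,0.0536,0],0.085],[[0,0,0],[-0.0098,0.0536,0],0.085],[[0,0,0],[-0.0098,0.0536,0],0.085],[[0,0,0],[0,0,0],0.085]]'

```text
time: 14.8
eef_pos: [0.4716, -0.1452, 0.2358]
tcp_rot: [1.0, -0.025, -0.001, -0.0]
contact_force: [0.4, 1.3, -0.1]
opening: 0.996
finger_force: 0.0
```

>>> drive_tool --moves '[[[0,0,0],[0,0,0],0.085]]'

```text
time: 14.92
eef_pos: [0.4724, -0.1421, 0.2361]
tcp_rot: [1.0, -0.022, -0.001, -0.001]
contact_force: [-0.6, -0.6, -0.5]
opening: 0.993
finger_force: 0.0
```

Run:
```python
from h import *
st()
c=shot("wrist"); save(c,"w5.npz"); o=tube(c,(.4716,-.1432),dbg="w5.png")
for p,_,y,_ in o: plan([p[0],p[1],.021],y)
```

```text
t 14.93 pos [ 0.4724 -0.1421  0.2361] yaw -2.5 zax [-0.002  0.002 -1.   ] q [-0.5  -0.11  2.02  0.    1.23  1.12] F [-0.6 -0.6 -0.5] T [ 0.03 -0.02  0.  ] op 0.993 ff 0.0
blob [ 0.4648 -0.1446] size [ 6.2 82.8] yaw -2.5 px [280. 186.] 462
turn [-0.001  0.002  0.   ] shift [-0.0077  0.0034  0.2154] q6 1.12
```

View pics/w5.png

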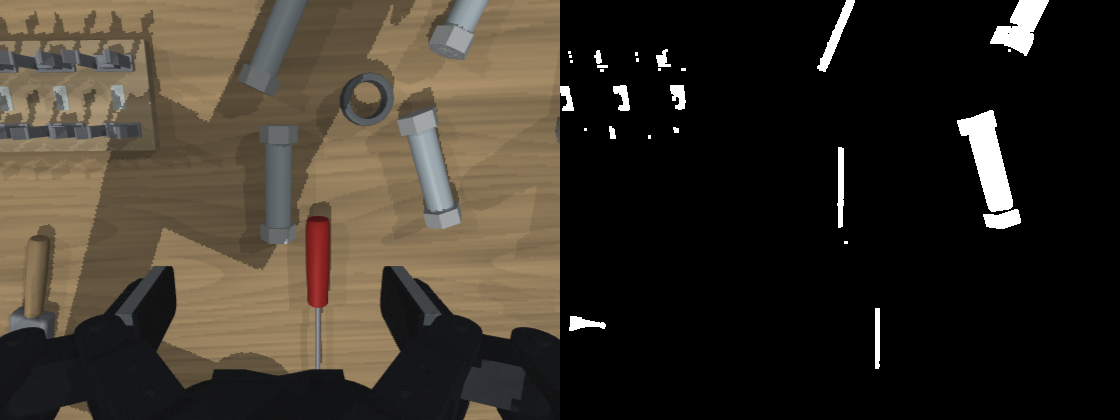

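```bash
sed -i 's/(hsv\[...,1\]<60)&(hsv\[...,2\]>110)/(hsv[...,1]<S)\&(hsv[...,2]>V)/; s/rad=.06,dbg=None/rad=.06,dbg=None,S=60,V=110/' h.py
python3 - <<'E'
from h import *
c=load("w5.npz")
hsv=cv2.cvtColor(c["image"],cv2.COLOR_RGB2HSV); print([hsv[y,x] for y,x in((180,270),(180,285),(135,278),(235,275),(180,240),(235,330),(150,450))])
o=tube(c,(.4716,-.1432),S=75,V=75)
a=ray(c,278.5,126,.018);b=ray(c,278,243,.018);print(a,b,(a+b)/2,a-b)
for p,_,y,_ in o: plan([p[0],p[1],.021],y)
E
```

```text
[array([101,  28,  99], dtype=uint8), array([ 98,  26, 107], dtype=uint8), array([ 98,   9, 109], dtype=uint8), array([102,  12, 107], dtype=uint8), array([ 18,  93, 101], dtype=uint8), array([ 13, 108,  85], dtype=uint8), array([ 18,  93, 143], dtype=uint8)]
blob [ 0.4665 -0.1424] size [ 37.1 121.9] yaw -2.8 px [278. 182.] 3542
[ 0.52640352 -0.14573434  0.018     ] [ 0.406417   -0.14000598  0.018     ] [ 0.46641026 -0.14287016  0.018     ] [ 0.11998652 -0.00572836  0.        ]
turn [-0.001  0.002  0.005] shift [-0.0062  0.0012  0.2154] q6 1.12
```

>>> drive_tool --moves '[[[0,0,0],[-0.003,0.001,0.05],0.085],[[0,0,0],[0,0,0.05],0.085],[[0,0,0],[0,0,0.05],0.085],[[0,0,0],[0,0,0.04],0.085],[[0,0,0],[0,0,0.025],0.085]]' --grip_force 70

```text
time: 15.6
eef_pos: [0.4689, -0.1409, 0.0197]
tcp_rot: [1.0, -0.02, -0.002, -0.001]
contact_force: [0.2, -0.0, 0.1]
opening: 0.994
finger_force: 0.0
```

>>> drive_tool --moves '[[[0,0,0],[0,0,0],0.06],[[0,0,0],[0,0,0],0.04],[[0,0,0],[0,0,0],0.02],[[0,0,0],[0,0,0],0.01],[[0,0,0],[0,0,0],0.01]]'

```text
time: 16.23
eef_pos: [0.4712, -0.1439, 0.0242]
tcp_rot: [1.0, -0.022, 0.001, 0.0]
contact_force: [-0.6, 3.2, 7.4]
opening: 0.278
finger_force: 68.9
```

Run:
```python
from h import *
st(); plan([.56,0.1,.15],-1.8)
```

```text
t 16.23 pos [ 0.4712 -0.1439  0.0242] yaw -2.5 zax [ 0.003 -0.001 -1.   ] q [-0.5   0.2   2.15  0.    0.79  1.11] F [-0.6  3.2  7.4] T [0.28 0.09 0.07] op 0.278 ff 68.89225959777832
turn [ 0.001 -0.003 -0.013] shift [ 0.0811 -0.2465 -0.1258] q6 1.11
```

>>> drive_tool --moves '[[[0,0,0],[0,0,-0.04],0.01],[[0,0,0],[0,0,-0.05],0.01],[[0,0,0],[0,0,-0.05],0.01],[[0,0,0],[0,0,-0.05],0.01],[[0,0,0],[0,-0.045,0],0.01]]'

```text
time: 16.85
eef_pos: [0.4748, -0.101, 0.2185]
tcp_rot: [1.0, -0.024, 0.006, 0.003]
contact_force: [0.6, 0.4, -1.5]
opening: 0.273
finger_force: 69.1
```

>>> drive_tool --moves '[[[0,0,0],[0.002,-0.045,0],0.01],[[0,0,0],[0.002,-0.045,0],0.01],[[0,0,0],[0.002,-0.045,0],0.01],[[0,0,-0.012],[0.002,-0.045,0],0.01],[[0,0,0],[0,0,0],0.01]]'

```text
time: 17.48
eef_pos: [0.4873, 0.0833, 0.2124]
tcp_rot: [1.0, -0.014, 0.0, -0.0]
contact_force: [-0.4, -0.6, -0.9]
opening: 0.277
finger_force: 69.2
```

>>> drive_tool --moves '[[[0,0,0],[0,0,0],0.01]]'

```text
time: 17.6
eef_pos: [0.4875, 0.0808, 0.2123]
tcp_rot: [1.0, -0.016, -0.0, 0.0]
contact_force: [0.3, -0.6, -0.3]
opening: 0.275
finger_force: 69.2
```

Run:
```python
from h import *
st()
c=shot("wrist","w6.png",s=1.42); save(c,"w6.npz")
for y in (-.11,-.164,-.218,-.272): 
    p=np.array([.5705,.2815,0])+[.03*y,y,.044]; print(p,np.array(proj(c,p))*1.42)
```

```text
t 17.6 pos [0.4875 0.0808 0.2123] yaw -1.8 zax [-0.    -0.001 -1.   ] q [-0.04 -0.09  2.05 -0.    1.18  1.56] F [ 0.3 -0.6 -0.3] T [-0.06  0.03 -0.02] op 0.275 ff 69.15838479995728
[0.5672 0.1715 0.044 ] [228.22238767 142.24695931]
[0.56558 0.1175  0.044  ] [323.59188623 142.16694441]
[0.56396 0.0635  0.044  ] [418.939817  142.0869476]
[0.56234 0.0095  0.044  ] [514.26618729 142.00696888]
```

View pics/w6.png

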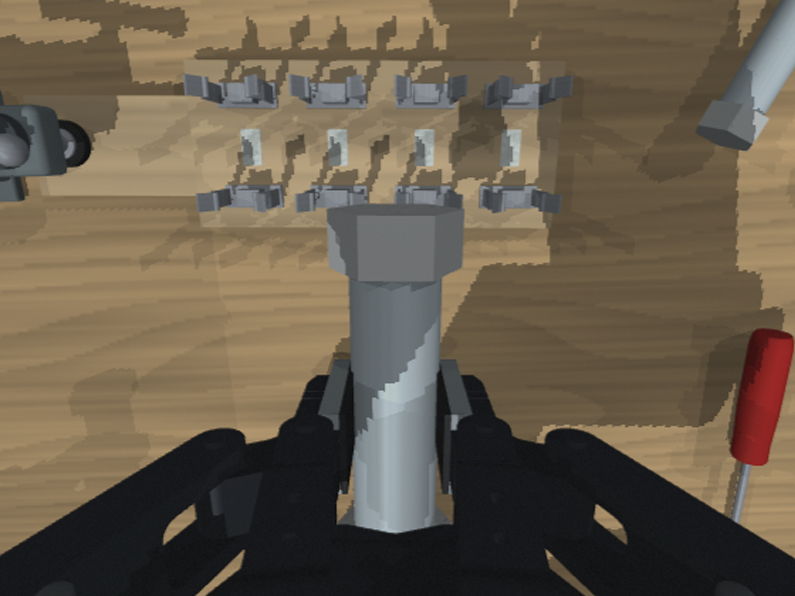

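Run:
```python
from h import *
c=load("w6.npz");s=1/1.42
for u in (250.5,338,425,511.5): print("strip",ray(c,u*s,147*s,.0145).round(4))
for n,a in dict(p0u=(186,277,85),p0l=(199,283,197),p1u=(291,367,85),p1l=(298,369,197),p2u=(396,467,85),p2l=(397,466,197),p3u=(485,572,85),p3l=(480,560,197)).items():
  print(n,ray(c,a[0]*s,a[2]*s,.063).round(4),ray(c,a[1]*s,a[2]*s,.063).round(4),((ray(c,a[0]*s,a[2]*s,.063)+ray(c,a[1]*s,a[2]*s,.063))/2).round(4))
for q in ((185,62),(205,228),(563,62),(550,230)): print("plate",ray(c,q[0]*s,q[1]*s,.014).round(4))
```

```text
strip [0.565  0.1673 0.0145]
strip [0.5633 0.1127 0.0145]
strip [0.5617 0.0583 0.0145]
strip [0.56   0.0043 0.0145]
p0u [0.5952 0.1837 0.063 ] [0.5938 0.1369 0.063 ] [0.5945 0.1603 0.063 ]
p0l [0.5386 0.1849 0.063 ] [0.5372 0.1391 0.063 ] [0.5379 0.162  0.063 ]
p1u [0.5935 0.1297 0.063 ] [0.5923 0.0907 0.063 ] [0.5929 0.1102 0.063 ]
p1l [0.5369 0.1309 0.063 ] [0.5357 0.0922 0.063 ] [0.5363 0.1115 0.063 ]
p2u [0.5919 0.0757 0.063 ] [0.5908 0.0392 0.063 ] [0.5913 0.0575 0.063 ]
p2l [0.5352 0.0769 0.063 ] [0.5341 0.0392 0.063 ] [0.5347 0.0581 0.063 ]
p3u [0.5905 0.03   0.063 ] [ 0.5891 -0.0148  0.063 ] [0.5898 0.0076 0.063 ]
p3l [0.5338 0.0316 0.063 ] [ 0.5325 -0.0121  0.063 ] [0.5332 0.0098 0.063 ]
plate [0.6148 0.2013 0.014 ]
plate [0.5154 0.2028 0.014 ]
plate [ 0.6079 -0.025   0.014 ]
plate [ 0.5071 -0.0228  0.014 ]
```

Run:
```python
from h import *
c=load("w6.npz");s=1/1.42
for z in (.219,.222): print(ray(c,395*s,206*s,z),ray(c,396*s,281*s,z))
for z in (.205,): print(ray(c,350*s,285*s,z),ray(c,441*s,285*s,z))
plan([.560,.0045,.15],-1.8)
```

```text
[0.54528139 0.07798093 0.219     ] [0.52696491 0.07829242 0.219     ]
[0.54556696 0.07797803 0.222     ] [0.52771313 0.07828166 0.222     ]
[0.52272766 0.09111347 0.205     ] [0.52194545 0.0659151  0.205     ]
turn [ 0.001  0.    -0.001] shift [0.0748 0.0735 0.0623] q6 1.56
```

>>> drive_tool --moves '[[[0,0,0],[0.025,0.0242,0.02],0.01],[[0,0,0],[0.025,0.0242,0.02],0.01],[[0,0,0],[0.0248,0.0242,0.022],0.01],[[0,0,0],[0,0,0.03],0.01],[[0,0,0],[0,0,0.03],0.01]]' --grip_force 90

```text
time: 18.27
eef_pos: [0.5604, 0.0038, 0.0895]
tcp_rot: [1.0, -0.018, 0.0, 0.0]
contact_force: [0.3, 1.1, -0.6]
opening: 0.27
finger_force: 90.7
```

>>> drive_tool --moves '[[[0,0,0],[0,0,0],0.01],[[0,0,0],[0,0,0],0.01]]'

```text
time: 18.52
eef_pos: [0.5609, 0.0052, 0.0915]
tcp_rot: [1.0, -0.016, 0.001, 0.0]
contact_force: [-0.2, 0.3, 0.0]
opening: 0.266
finger_force: 90.7
```

Run:
```python
from h import *
st(); plan([.5605,.0055,.07],-1.8)
c=shot("side"); save(c,"s4.npz"); u,v=map(int,proj(c,[.56,.005,.06])); print(u,v); 
cv2.imwrite("pics/s4.png",cv2.resize(c["image"][v-60:v+60,u-80:u+80,::-1],None,fx=4,fy=4,interpolation=cv2.INTER_CUBIC))
```

```text
t 18.52 pos [0.5609 0.0052 0.0915] yaw -1.9 zax [ 0.002 -0.    -1.   ] q [-0.17  0.22  1.97 -0.    0.95  1.43] F [-0.2  0.3  0. ] T [ 0.02 -0.02 -0.03] op 0.266 ff 90.7187819480896
turn [ 0.    -0.002 -0.002] shift [-0.0004 -0.0003  0.0215] q6 1.43
227 210
```

View pics/s4.png

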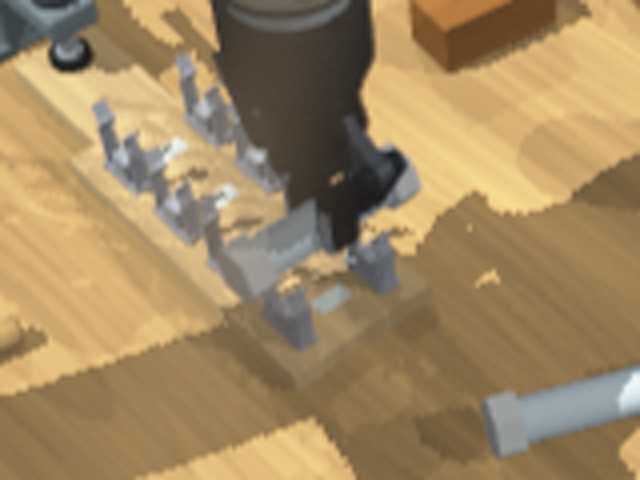

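The tube hangs above the outermost pair, its cap outside the left clip; alignment looks right.

>>> drive_tool --moves '[[[0,0,0],[0,0,0.01],0.01],[[0,0,0],[0,0,0.01],0.01],[[0,0,0],[0,0,0.004],0.01],[[0,0,0],[0,0,0.004],0.01]]'

```text
time: 19.08
eef_pos: [0.5628, 0.006, 0.0672]
tcp_rot: [1.0, -0.016, 0.002, 0.0]
contact_force: [-7.1, 2.1, 25.5]
opening: 0.272
finger_force: 93.8
```

>>> drive_tool --moves '[[[0,0,0],[0,0,0.005],0.01],[[0,0,0],[0,0,0.005],0.01],[[0,0,0],[0,0,0],0.01]]'

```text
time: 19.45
eef_pos: [0.5614, 0.0062, 0.0527]
tcp_rot: [1.0, -0.016, 0.002, 0.0]
contact_force: [1.1, 0.4, -1.0]
opening: 0.268
finger_force: 91.3
```

>>> drive_tool --moves '[[[0,0,0],[0,0,0.005],0.01],[[0,0,0],[0,0,0.003],0.01],[[0,0,0],[0,0,0],0.01]]'

```text
time: 19.82
eef_pos: [0.5613, 0.0061, 0.0518]
tcp_rot: [1.0, -0.015, -0.002, 0.0]
contact_force: [-17.1, 2.2, 40.5]
opening: 0.268
finger_force: 96.2
```

>>> drive_tool --moves '[[[0,0,0],[0,0,-0.006],0.01],[[0,0,0],[0,0,0],0.042],[[0,0,0],[0,0,0],0.042],[[0,0,0],[0,0,-0.01],0.042],[[0,0,0],[0,0,-0.04],0.042]]'

```text
time: 20.45
eef_pos: [0.5577, 0.0064, 0.0978]
tcp_rot: [1.0, -0.016, -0.004, -0.001]
contact_force: [1.0, -0.6, -0.1]
opening: 0.49
finger_force: 0.0
```

>>> drive_tool --moves '[[[0,0,0],[0,0,-0.05],0.042],[[0,0,0],[0,0,-0.05],0.085],[[0,0,0],[-0.03,0.05,0],0.085],[[0,0,0],[-0.03,0.05,0],0.085],[[0,0,0],[0,0,0],0.085]]'

```text
time: 21.08
eef_pos: [0.4955, -0.0943, 0.2005]
tcp_rot: [1.0, -0.018, -0.0, 0.0]
contact_force: [0.0, 0.4, 1.0]
opening: 0.996
finger_force: 0.0
```

Run:
```python
from h import *
st()
c=shot("wrist"); save(c,"w7.npz"); tube(c,(.56,.006),z=.05,S=75,V=75,rad=.05)
tube(c,(.616,-.153),S=75,V=75)
t=shot("top"); save(t,"top2.npz"); tube(t,(.616,-.153),S=75,V=90); tube(t,(.641,-.326)); tube(t,(.48,-.293))
print("seated"); tube(t,(.56,.006),z=.05,rad=.05)
```

```text
t 21.07 pos [ 0.4955 -0.0943  0.2005] yaw -2.1 zax [-0. -0. -1.] q [-0.39 -0.05  2.03 -0.    1.16  1.22] F [0.  0.4 1. ] T [-0.01  0.06 -0.03] op 0.996 ff 0.0
blob [0.5584 0.0053] size [ 52.2 119.9] yaw -1.8 px [144. 116.] 7328
blob [0.5893 0.0422] size [33.1 14.8] yaw 87.9 px [85. 84.] 570
blob [0.5618 0.0415] size [12.5 20.1] yaw -2.2 px [ 96. 120.] 452
blob [0.5328 0.0444] size [31.7 18.1] yaw 87.9 px [ 95. 157.] 510
blob [ 0.6062 -0.1477] size [ 38.  100.2] yaw -26.9 px [336.  58.] 4367
blob [ 0.6392 -0.1638] size [39.4 69.8] yaw -26.8 px [312. 218.] 289
blob [ 0.641  -0.3248] size [ 37.3 127.8] yaw -25.0 px [372. 219.] 542
blob [ 0.4797 -0.293 ] size [121.4  37.7] yaw 18.2 px [362. 280.] 578
seated
blob [0.5682 0.0097] size [ 37.6 106.4] yaw -6.8 px [245. 240.] 428
```

Run:
```python
from h import *
plan([.61,-.153,.2],-26.9)
```

```text
turn [-0.    -0.     0.436] shift [0.1283 0.003  0.0005] q6 1.22
```

>>> drive_tool --moves '[[[0,0,0.15],[0,0,0],0.085],[[0,0,0.15],[0,0,0],0.085],[[0,0,0.136],[0,0,0],0.085],[[0,0,0],[0.043,0.001,0],0.085],[[0,0,0],[0.043,0.001,0],0.085]]'

```text
time: 21.8
eef_pos: [0.5746, -0.1312, 0.2003]
tcp_rot: [0.973, -0.231, 0.0, -0.0]
contact_force: [0.0, -0.2, 0.6]
opening: 0.993
finger_force: 0.0
```

>>> drive_tool --moves '[[[0,0,0],[0.042,0.001,0],0.085],[[0,0,0],[0,0,0],0.085],[[0,0,0],[0,0,0],0.085]]'

```text
time: 22.18
eef_pos: [0.6098, -0.151, 0.1996]
tcp_rot: [0.973, -0.231, -0.001, -0.0]
contact_force: [-0.3, 0.1, -0.0]
opening: 0.992
finger_force: 0.0
```

Run:
```python
from h import *
st()
c=shot("wrist"); save(c,"w8.npz"); o=tube(c,(.616,-.153),S=75,V=75)
for p,_,y,_ in o: d=np.radians(y); plan([p[0]+.0025*np.cos(d),p[1]+.0025*np.sin(d),.024],y)
```

```text
t 22.18 pos [ 0.6098 -0.151   0.1996] yaw -26.7 zax [-0.002  0.001 -1.   ] q [-0.4   0.23  1.74  0.    1.18  1.63] F [-0.3  0.1 -0. ] T [-0.01  0.03 -0.  ] op 0.992 ff 0.0
blob [ 0.61   -0.1506] size [ 37.8 122.5] yaw -27.2 px [276. 184.] 4422
turn [-0.     0.002  0.008] shift [ 0.0027 -0.0005  0.1758] q6 1.63
```

>>> drive_tool --moves '[[[0,0,0.008],[0.004,0,0.045],0.085],[[0,0,0],[0,0,0.045],0.085],[[0,0,0],[0,0,0.045],0.085],[[0,0,0],[0,0,0.03],0.085],[[0,0,0],[0,0,0.01],0.085]]' --grip_force 80

```text
time: 22.85
eef_pos: [0.6114, -0.1527, 0.0233]
tcp_rot: [0.972, -0.235, -0.002, -0.0]
contact_force: [0.1, -0.2, 0.0]
opening: 0.999
finger_force: 0.0
```

>>> drive_tool --moves '[[[0,0,0],[0,0,0],0.06],[[0,0,0],[0,0,0],0.04],[[0,0,0],[0,0,0],0.02],[[0,0,0],[0,0,0],0.01],[[0,0,0],[0,0,0],0.01]]'

```text
time: 23.48
eef_pos: [0.6147, -0.1546, 0.0274]
tcp_rot: [0.972, -0.236, 0.001, 0.0]
contact_force: [-1.3, 0.4, 6.1]
opening: 0.272
finger_force: 79.1
```

>>> drive_tool --moves '[[[0,0,0],[0,0,-0.04],0.01],[[0,0,0],[0,0,-0.04],0.01],[[0,0,0],[0,0,-0.04],0.01],[[0,0,0],[0,0,-0.02],0.01],[[0,0,0],[0,0,0],0.01]]'

```text
time: 24.1
eef_pos: [0.6143, -0.1545, 0.1669]
tcp_rot: [0.972, -0.236, 0.002, 0.0]
contact_force: [-0.5, -0.5, -0.7]
opening: 0.267
finger_force: 78.8
```

Run:
```python
from h import *
st(); plan([.5625,.060,.15],-1.8)
```

```text
t 24.1 pos [ 0.6143 -0.1545  0.1669] yaw -27.3 zax [ 0.003 -0.001 -1.   ] q [-0.41  0.27  1.75 -0.    1.12  1.64] F [-0.5 -0.5 -0.7] T [-0.03  0.04 -0.  ] op 0.267 ff 78.77914309501648
turn [ 0.001 -0.003 -0.444] shift [-0.0585 -0.2128  0.0169] q6 1.64
```

>>> drive_tool --moves '[[[0,0,-0.148],[0,0,0],0.01],[[0,0,-0.148],[0,0,0],0.01],[[0,0,-0.148],[0,0,0],0.01],[[0,0,0],[-0.0146,-0.0532,0.0042],0.01],[[0,0,0],[-0.0146,-0.0532,0.0042],0.01]]' --grip_force 90

```text
time: 24.72
eef_pos: [0.5859, -0.0459, 0.1537]
tcp_rot: [1.0, -0.017, -0.002, -0.001]
contact_force: [1.4, 1.1, 0.0]
opening: 0.262
finger_force: 91.8
```

>>> drive_tool --moves '[[[0,0,0],[-0.0146,-0.0532,0.0042],0.01],[[0,0,0],[-0.0146,-0.0532,0.0042],0.01],[[0,0,0],[0,0,0.025],0.01],[[0,0,0],[0,0,0.025],0.01],[[0,0,0],[0,0,0],0.01]]'

```text
time: 25.35
eef_pos: [0.5584, 0.0608, 0.0939]
tcp_rot: [1.0, -0.016, -0.005, -0.0]
contact_force: [-0.2, -1.1, -0.8]
opening: 0.262
finger_force: 91.9
```

Run:
```python
from h import *
st(); plan([.5625,.060,.075],-1.8)
```

```text
t 25.35 pos [0.5584 0.0608 0.0939] yaw -1.8 zax [-0.01   0.001 -1.   ] q [-0.07  0.22  1.96 -0.    0.97  1.53] F [-0.2 -1.1 -0.8] T [-0.    0.05  0.01] op 0.262 ff 91.89409375190735
turn [-0.    0.01 -0.  ] shift [0.0042 0.0007 0.0189] q6 1.53
```

>>> drive_tool --moves '[[[0,0,0],[0,0,0],0.01],[[0,0,0],[0,0,0],0.01]]'

```text
time: 25.6
eef_pos: [0.5626, 0.0601, 0.0995]
tcp_rot: [1.0, -0.016, 0.001, 0.0]
contact_force: [-0.5, 0.1, -0.6]
opening: 0.263
finger_force: 91.9
```

Run:
```python
from h import *
st(); plan([.5625,.060,.075],-1.8)
```

```text
t 25.6 pos [0.5626 0.0601 0.0995] yaw -1.8 zax [ 0.002 -0.    -1.   ] q [-0.07  0.22  1.95 -0.    0.97  1.53] F [-0.5  0.1 -0.6] T [-0.04 -0.01  0.01] op 0.263 ff 91.8939471244812
turn [ 0.    -0.002 -0.001] shift [-0.0001  0.0001  0.0245] q6 1.53
```

>>> drive_tool --moves '[[[0,0,0],[0,0,0.012],0.01],[[0,0,0],[0,0,0.012],0.01],[[0,0,0],[0,0,0.004],0.01],[[0,0,0],[0,0,0.004],0.01]]'

```text
time: 26.1
eef_pos: [0.5639, 0.0602, 0.0706]
tcp_rot: [1.0, -0.016, 0.001, 0.0]
contact_force: [-6.7, 0.4, 24.9]
opening: 0.264
finger_force: 94.8
```

>>> drive_tool --moves '[[[0,0,0],[0,0,0.005],0.01],[[0,0,0],[0,0,0.005],0.01],[[0,0,0],[0,0,0],0.01]]'

```text
time: 26.48
eef_pos: [0.5641, 0.0601, 0.0571]
tcp_rot: [1.0, -0.016, 0.003, 0.0]
contact_force: [5.3, -0.7, -3.7]
opening: 0.264
finger_force: 92.2
```

>>> drive_tool --moves '[[[0,0,0],[0,0,0.004],0.01],[[0,0,0],[0,0,0.002],0.01],[[0,0,0],[0,0,0],0.01]]'

```text
time: 26.85
eef_pos: [0.5635, 0.0602, 0.0551]
tcp_rot: [1.0, -0.016, 0.0, 0.0]
contact_force: [-8.1, -0.8, 24.7]
opening: 0.268
finger_force: 95.0
```

>>> drive_tool --moves '[[[0,0,0],[0,0,-0.004],0.01],[[0,0,0],[0,0,0],0.042],[[0,0,0],[0,0,0],0.042],[[0,0,0],[0,0,-0.01],0.042],[[0,0,0],[0,0,-0.04],0.042]]'

```text
time: 27.48
eef_pos: [0.5594, 0.0605, 0.1022]
tcp_rot: [1.0, -0.016, -0.004, -0.0]
contact_force: [0.4, 0.4, 0.2]
opening: 0.492
finger_force: 0.0
```

>>> drive_tool --moves '[[[0,0,0],[0,0,-0.05],0.042],[[0,0,0],[0,0,-0.05],0.085],[[0,0,0],[-0.03,0.05,0],0.085],[[0,0,0],[-0.03,0.05,0],0.085],[[0,0,0],[0,0,0],0.085]]'

```text
time: 28.1
eef_pos: [0.4972, -0.0398, 0.2048]
tcp_rot: [1.0, -0.018, -0.0, 0.0]
contact_force: [-0.5, 0.9, -0.0]
opening: 0.998
finger_force: 0.0
```

>>> drive_tool --moves '[[[0,0,0],[0,0,0],0.085]]'

```text
time: 28.22
eef_pos: [0.4989, -0.0376, 0.2049]
tcp_rot: [1.0, -0.016, 0.0, -0.0]
contact_force: [0.2, -0.2, -0.8]
opening: 0.993
finger_force: 0.0
```

Run:
```python
from h import *
st()
c=shot("wrist"); save(c,"w9.npz"); tube(c,(.56,.006),z=.05,S=75,V=75,rad=.04)
tube(c,(.5625,.06),z=.05,S=75,V=75,rad=.04)
t=shot("top"); save(t,"top3.npz"); print("top"); tube(t,(.641,-.326)); tube(t,(.48,-.293))
plan([.475,-.293,.2],18.5)
```

```text
t 28.23 pos [ 0.4989 -0.0376  0.2049] yaw -1.9 zax [ 0.001  0.    -1.   ] q [-0.28 -0.06  2.04  0.    1.16  1.32] F [ 0.2 -0.2 -0.8] T [-0.01 -0.01  0.01] op 0.993 ff 0.0
blob [0.5579 0.0059] size [ 44.7 120. ] yaw -1.8 px [220. 119.] 6731
blob [0.5588 0.0619] size [ 46.9 120.3] yaw -2.4 px [151. 120.] 6834
blob [0.5635 0.0958] size [12.3 19.7] yaw -1.8 px [103. 122.] 423
top
blob [ 0.641  -0.3248] size [ 36.9 127.9] yaw -24.7 px [372. 219.] 543
blob [ 0.4797 -0.293 ] size [121.4  37.7] yaw 18.2 px [362. 280.] 577
turn [-0.    -0.    -0.354] shift [-0.1043  0.2351  0.0047] q6 1.32
```

>>> drive_tool --moves '[[[0,0,-0.177],[0,0,0],0.085],[[0,0,-0.177],[0,0,0],0.085],[[0,0,0],[-0.0209,0.047,0.001],0.085],[[0,0,0],[-0.0209,0.047,0.001],0.085],[[0,0,0],[-0.0209,0.047,0.001],0.085]]'

```text
time: 28.95
eef_pos: [0.4847, -0.1916, 0.2016]
tcp_rot: [0.987, 0.162, 0.0, -0.0]
contact_force: [0.6, -0.6, 0.7]
opening: 0.997
finger_force: 0.0
```

>>> drive_tool --moves '[[[0,0,0],[-0.0209,0.047,0.001],0.085],[[0,0,0],[-0.0209,0.047,0.001],0.085],[[0,0,0],[0,0,0],0.085],[[0,0,0],[0,0,0],0.085]]'

```text
time: 29.45
eef_pos: [0.4746, -0.2927, 0.1991]
tcp_rot: [0.987, 0.161, -0.0, -0.001]
contact_force: [-0.6, -0.1, 0.6]
opening: 0.999
finger_force: 0.0
```

Run:
```python
from h import *
st()
c=shot("wrist"); save(c,"w10.npz"); o=tube(c,(.476,-.293),S=75,V=75)
for p,_,y,_ in o: d=np.radians(y); plan([p[0]+.0035*np.cos(d),p[1]+.0035*np.sin(d),.024],y)
```

```text
t 29.45 pos [ 0.4746 -0.2927  0.1991] yaw 18.5 zax [-0.001  0.001 -1.   ] q [-0.73  0.08  1.91  0.    1.16  0.51] F [-0.6 -0.1  0.6] T [0.01 0.01 0.04] op 0.999 ff 0.0
blob [ 0.475  -0.2964] size [123.1  37.7] yaw 18.3 px [281. 184.] 4369
turn [-0.001  0.     0.005] shift [0.0026 0.004  0.1751] q6 0.51
```

>>> drive_tool --moves '[[[0,0,0.004],[0.003,0.003,0.045],0.085],[[0,0,0],[0,0,0.045],0.085],[[0,0,0],[0,0,0.045],0.085],[[0,0,0],[0,0,0.03],0.085],[[0,0,0],[0,0,0.01],0.085]]' --grip_force 80

```text
time: 30.12
eef_pos: [0.4772, -0.2929, 0.0224]
tcp_rot: [0.987, 0.16, -0.001, -0.002]
contact_force: [0.1, -0.8, 0.6]
opening: 1.0
finger_force: 0.0
```

>>> drive_tool --moves '[[[0,0,0],[0,0,0],0.06],[[0,0,0],[0,0,0],0.04],[[0,0,0],[0,0,0],0.02],[[0,0,0],[0,0,0],0.01],[[0,0,0],[0,0,0],0.01]]'

```text
time: 30.75
eef_pos: [0.4788, -0.2964, 0.0264]
tcp_rot: [0.987, 0.158, 0.001, 0.001]
contact_force: [-0.2, 0.9, 5.7]
opening: 0.274
finger_force: 79.0
```

>>> drive_tool --moves '[[[0,0,0],[0,0,-0.04],0.01],[[0,0,0],[0,0,-0.04],0.01],[[0,0,0],[0,0,-0.04],0.01],[[0,0,0],[0,0,-0.02],0.01],[[0,0,0],[0,0,0],0.01]]'

```text
time: 31.38
eef_pos: [0.4787, -0.2964, 0.1668]
tcp_rot: [0.987, 0.158, 0.002, 0.002]
contact_force: [-0.2, -0.9, -0.8]
opening: 0.274
finger_force: 78.8
```

Run:
```python
from h import *
st(); plan([.5645,.1145,.15],-1.8)
```

```text
t 31.38 pos [ 0.4787 -0.2964  0.1668] yaw 18.2 zax [ 0.004 -0.003 -1.   ] q [-0.73  0.12  1.93  0.    1.09  0.52] F [-0.2 -0.9 -0.8] T [ 0.03  0.05 -0.03] op 0.274 ff 78.79431009292603
turn [ 0.004 -0.003  0.349] shift [ 0.0729 -0.4134  0.0168] q6 0.52
```

>>> drive_tool --moves '[[[0,0,0.1745],[0,0,0],0.01],[[0,0,0.1745],[0,0,0],0.01],[[0,0,0],[0.0091,-0.0517,0.002],0.01],[[0,0,0],[0.0091,-0.0517,0.002],0.01],[[0,0,0],[0.0091,-0.0517,0.002],0.01]]' --grip_force 90

```text
time: 32.0
eef_pos: [0.509, -0.1396, 0.1565]
tcp_rot: [1.0, -0.016, -0.001, -0.001]
contact_force: [-0.8, 0.3, -0.9]
opening: 0.27
finger_force: 91.6
```

>>> drive_tool --moves '[[[0,0,0],[0.0091,-0.0517,0.002],0.01],[[0,0,0],[0.0091,-0.0517,0.002],0.01],[[0,0,0],[0.0091,-0.0517,0.002],0.01],[[0,0,0],[0.0091,-0.0517,0.002],0.01],[[0,0,0],[0.0091,-0.0517,0.002],0.01]]'

```text
time: 32.62
eef_pos: [0.5624, 0.1172, 0.1464]
tcp_rot: [1.0, -0.015, -0.001, 0.0]
contact_force: [0.9, -0.1, -0.4]
opening: 0.267
finger_force: 91.6
```

>>> drive_tool --moves '[[[0,0,0],[0,0,0.025],0.01],[[0,0,0],[0,0,0.02],0.01],[[0,0,0],[0,0,0],0.01],[[0,0,0],[0,0,0],0.01]]'

```text
time: 33.12
eef_pos: [0.5635, 0.1149, 0.1035]
tcp_rot: [1.0, -0.016, -0.0, 0.0]
contact_force: [0.4, 0.2, 0.5]
opening: 0.265
finger_force: 91.7
```

Run:
```python
from h import *
st(); plan([.5645,.1145,.075],-1.8)
```

```text
t 33.12 pos [0.5635 0.1149 0.1035] yaw -1.8 zax [-0. -0. -1.] q [0.02 0.23 1.93 0.   0.98 1.63] F [0.4 0.2 0.5] T [ 0.02 -0.05  0.05] op 0.265 ff 91.65671467781067
turn [ 0.     0.    -0.001] shift [0.001  0.0003 0.0285] q6 1.63
```

>>> drive_tool --moves '[[[0,0,0],[0.0005,0,0.014],0.01],[[0,0,0],[0,0,0.014],0.01],[[0,0,0],[0,0,0.005],0.01],[[0,0,0],[0,0,0.004],0.01]]'

```text
time: 33.62
eef_pos: [0.5659, 0.1147, 0.0706]
tcp_rot: [1.0, -0.015, 0.001, 0.001]
contact_force: [-8.2, -3.8, 24.5]
opening: 0.262
finger_force: 94.6
```

>>> drive_tool --moves '[[[0,0,0],[0,0,0.005],0.01],[[0,0,0],[0,0,0.005],0.01],[[0,0,0],[0,0,0],0.01]]'

```text
time: 34.0
eef_pos: [0.5675, 0.1146, 0.0584]
tcp_rot: [1.0, -0.015, 0.005, 0.001]
contact_force: [6.5, -2.8, -1.2]
opening: 0.267
finger_force: 92.1
```

>>> drive_tool --moves '[[[0,0,0],[0,0,0.004],0.01],[[0,0,0],[0,0,0.003],0.01],[[0,0,0],[0,0,0],0.01]]'

```text
time: 34.38
eef_pos: [0.5662, 0.1147, 0.0541]
tcp_rot: [1.0, -0.015, 0.001, 0.001]
contact_force: [-6.3, -3.7, 22.7]
opening: 0.264
finger_force: 94.8
```

>>> drive_tool --moves '[[[0,0,0],[0,0,-0.004],0.01],[[0,0,0],[0,0,0],0.042],[[0,0,0],[0,0,0],0.042],[[0,0,0],[0,0,-0.01],0.042],[[0,0,0],[0,0,-0.04],0.042]]'

```text
time: 35.0
eef_pos: [0.5613, 0.1158, 0.1012]
tcp_rot: [1.0, -0.015, -0.004, -0.0]
contact_force: [0.3, -0.0, 0.4]
opening: 0.492
finger_force: 0.0
```

>>> drive_tool --moves '[[[0,0,0],[0,0,-0.05],0.042],[[0,0,0],[0,0,-0.05],0.085],[[0,0,0],[-0.03,0.05,0],0.085],[[0,0,0],[-0.03,0.05,0],0.085],[[0,0,0],[0,0,0],0.085]]'

```text
time: 35.62
eef_pos: [0.499, 0.0157, 0.2036]
tcp_rot: [1.0, -0.017, -0.0, 0.0]
contact_force: [0.4, -0.0, -0.0]
opening: 0.991
finger_force: 0.0
```

>>> drive_tool --moves '[[[0,0,0],[0,0,0],0.085]]'

```text
time: 35.75
eef_pos: [0.501, 0.0177, 0.2041]
tcp_rot: [1.0, -0.016, 0.001, -0.0]
contact_force: [0.1, -0.8, -0.3]
opening: 0.998
finger_force: 0.0
```

Run:
```python
from h import *
st()
c=shot("wrist"); save(c,"w11.npz")
for y,x in((.006,.56),(.06,.5625),(.114,.5645)): tube(c,(x,y),z=.05,S=75,V=75,rad=.025)
t=shot("top"); save(t,"top4.npz"); print("top"); tube(t,(.641,-.326))
plan([.633,-.322,.2],-25)
```

```text
t 35.75 pos [0.501  0.0177 0.2041] yaw -1.8 zax [ 0.001  0.    -1.   ] q [-0.17 -0.06  2.04  0.    1.16  1.43] F [ 0.1 -0.8 -0.3] T [ 0.04 -0.01  0.01] op 0.998 ff 0.0
blob [0.5578 0.0049] size [ 40.5 120.6] yaw -2.2 px [290. 119.] 6727
blob [0.5585 0.0615] size [ 43.2 120.2] yaw -2.2 px [221. 121.] 6651
blob [0.5644 0.1299] size [ 75.  120.7] yaw -2.0 px [148. 114.] 7505
top
blob [ 0.641  -0.3248] size [ 37.3 127.8] yaw -25.0 px [372. 219.] 543
turn [-0.    -0.001  0.407] shift [0.2631 0.2527 0.0039] q6 1.43
```

>>> drive_tool --moves '[[[0,0,0.1357],[0,0,0],0.085],[[0,0,0.1357],[0,0,0],0.085],[[0,0,0.1357],[0,0,0],0.085],[[0,0,0],[0.0376,0.0361,0],0.085],[[0,0,0],[0.0376,0.0361,0],0.085]]'

```text
time: 36.48
eef_pos: [0.5396, -0.0793, 0.2037]
tcp_rot: [0.977, -0.215, 0.0, -0.0]
contact_force: [0.3, -0.0, 0.5]
opening: 0.992
finger_force: 0.0
```

>>> drive_tool --moves '[[[0,0,0],[0.0376,0.0361,0],0.085],[[0,0,0],[0.0376,0.0361,0],0.085],[[0,0,0],[0.0376,0.0361,0],0.085],[[0,0,0],[0.0376,0.0361,0],0.085],[[0,0,0],[0.0376,0.0361,0],0.085]]'

```text
time: 37.1
eef_pos: [0.6338, -0.3234, 0.2029]
tcp_rot: [0.976, -0.216, -0.0, -0.0]
contact_force: [0.3, 0.1, -0.8]
opening: 0.995
finger_force: 0.0
```

>>> drive_tool --moves '[[[0,0,0],[0,0,0],0.085],[[0,0,0],[0,0,0],0.085]]'

```text
time: 37.35
eef_pos: [0.6325, -0.3218, 0.2025]
tcp_rot: [0.976, -0.217, -0.001, -0.001]
contact_force: [0.9, 0.5, 0.2]
opening: 0.999
finger_force: 0.0
```

Run:
```python
from h import *
st()
c=shot("wrist"); save(c,"w12.npz"); o=tube(c,(.636,-.323),S=75,V=75)
for p,_,y,_ in o: d=np.radians(y); plan([p[0]+.0035*np.cos(d),p[1]+.0035*np.sin(d),.024],y)
```

```text
t 37.35 pos [ 0.6325 -0.3218  0.2025] yaw -25.0 zax [-0.001  0.001 -1.   ] q [-0.61  0.4   1.52  0.    1.23  1.39] F [0.9 0.5 0.2] T [-0.03 -0.05  0.  ] op 0.999 ff 0.0
blob [ 0.6357 -0.3243] size [ 37.2 122.5] yaw -24.3 px [278. 180.] 4327
turn [-0.001  0.001 -0.011] shift [0.0077 0.0013 0.1789] q6 1.39
```

>>> drive_tool --moves '[[[0,0,-0.008],[0.0075,0.001,0.045],0.085],[[0,0,0],[0,0,0.045],0.085],[[0,0,0],[0,0,0.045],0.085],[[0,0,0],[0,0,0.033],0.085],[[0,0,0],[0,0,0.01],0.085]]' --grip_force 80

```text
time: 38.02
eef_pos: [0.637, -0.3242, 0.0227]
tcp_rot: [0.977, -0.212, -0.002, -0.001]
contact_force: [-0.7, -0.5, 0.5]
opening: 0.994
finger_force: 0.0
```

>>> drive_tool --moves '[[[0,0,0],[0,0,0],0.06],[[0,0,0],[0,0,0],0.04],[[0,0,0],[0,0,0],0.02],[[0,0,0],[0,0,0],0.01],[[0,0,0],[0,0,0],0.01]]'

```text
time: 38.65
eef_pos: [0.6395, -0.3279, 0.028]
tcp_rot: [0.977, -0.213, 0.002, 0.001]
contact_force: [-1.0, 2.1, 6.6]
opening: 0.27
finger_force: 79.3
```

>>> drive_tool --moves '[[[0,0,0],[0,0,-0.04],0.01],[[0,0,0],[0,0,-0.04],0.01],[[0,0,0],[0,0,-0.04],0.01],[[0,0,0],[0,0,-0.02],0.01],[[0,0,0],[0,0,0],0.01]]'

```text
time: 39.28
eef_pos: [0.639, -0.3275, 0.1672]
tcp_rot: [0.977, -0.213, 0.002, 0.001]
contact_force: [-1.0, 0.6, -0.7]
opening: 0.269
finger_force: 78.9
```

Run:
```python
from h import *
st(); plan([.566,.1685,.15],-1.8)
```

```text
t 39.27 pos [ 0.639  -0.3275  0.1672] yaw -24.6 zax [ 0.003 -0.002 -1.   ] q [-0.61  0.44  1.52 -0.    1.17  1.39] F [-1.   0.6 -0.7] T [ 0.02 -0.01 -0.02] op 0.269 ff 78.91842126846313
turn [ 0.001 -0.003 -0.399] shift [-0.0886 -0.4935  0.0172] q6 1.39
```

>>> drive_tool --moves '[[[0,0,-0.133],[0,0,0],0.01],[[0,0,-0.133],[0,0,0],0.01],[[0,0,-0.133],[0,0,0],0.01],[[0,0,0],[-0.0098,-0.0548,0.002],0.01],[[0,0,0],[-0.0098,-0.0548,0.002],0.01]]' --grip_force 90

```text
time: 39.9
eef_pos: [0.6204, -0.2156, 0.1579]
tcp_rot: [1.0, -0.016, -0.002, -0.001]
contact_force: [-0.4, 0.7, -0.2]
opening: 0.268
finger_force: 91.9
```

>>> drive_tool --moves '[[[0,0,0],[-0.0098,-0.0548,0.002],0.01],[[0,0,0],[-0.0098,-0.0548,0.002],0.01],[[0,0,0],[-0.0098,-0.0548,0.002],0.01],[[0,0,0],[-0.0098,-0.0548,0.002],0.01],[[0,0,0],[-0.0098,-0.0548,0.002],0.01]]'

```text
time: 40.52
eef_pos: [0.5796, 0.0602, 0.1486]
tcp_rot: [1.0, -0.016, -0.002, -0.0]
contact_force: [-0.4, 0.1, -0.5]
opening: 0.264
finger_force: 91.9
```

>>> drive_tool --moves '[[[0,0,0],[-0.0098,-0.0548,0.002],0.01],[[0,0,0],[-0.0098,-0.0548,0.002],0.01],[[0,0,0],[0,0,0.02],0.01],[[0,0,0],[0,0,0.02],0.01],[[0,0,0],[0,0,0],0.01]]'

```text
time: 41.15
eef_pos: [0.5631, 0.167, 0.1034]
tcp_rot: [1.0, -0.016, -0.004, 0.001]
contact_force: [0.4, 0.1, -0.3]
opening: 0.265
finger_force: 91.9
```

>>> drive_tool --moves '[[[0,0,0],[0,0,0],0.01],[[0,0,0],[0,0,0],0.01]]'

```text
time: 41.4
eef_pos: [0.5663, 0.1679, 0.1084]
tcp_rot: [1.0, -0.016, 0.001, -0.0]
contact_force: [-0.4, -0.5, -0.2]
opening: 0.264
finger_force: 91.9
```

Run:
```python
from h import *
st(); plan([.566,.1685,.076],-1.8)
```

```text
t 41.4 pos [0.5663 0.1679 0.1084] yaw -1.8 zax [ 0.002  0.    -1.   ] q [ 0.12  0.26  1.89 -0.    1.    1.72] F [-0.4 -0.5 -0.2] T [-0.04 -0.03 -0.03] op 0.264 ff 91.94700121879578
turn [-0.    -0.002 -0.001] shift [-0.0004 -0.0006  0.0324] q6 1.72
```

>>> drive_tool --moves '[[[0,0,0],[0,0,0.016],0.01],[[0,0,0],[0,0,0.016],0.01],[[0,0,0],[0,0,0.005],0.01],[[0,0,0],[0,0,0.004],0.01]]'

```text
time: 41.9
eef_pos: [0.567, 0.1686, 0.0704]
tcp_rot: [1.0, -0.015, 0.0, 0.0]
contact_force: [-7.3, -4.0, 24.8]
opening: 0.261
finger_force: 95.0
```

>>> drive_tool --moves '[[[0,0,0],[0,0,0.005],0.01],[[0,0,0],[0,0,0.005],0.01],[[0,0,0],[0,0,0],0.01]]'

```text
time: 42.28
eef_pos: [0.5659, 0.1683, 0.056]
tcp_rot: [1.0, -0.015, 0.001, 0.0]
contact_force: [2.4, -2.0, 0.9]
opening: 0.268
finger_force: 92.4
```

>>> drive_tool --moves '[[[0,0,0],[0,0,0.004],0.01],[[0,0,0],[0,0,0.003],0.01],[[0,0,0],[0,0,0],0.01]]'

```text
time: 42.65
eef_pos: [0.5661, 0.1684, 0.0556]
tcp_rot: [1.0, -0.015, -0.002, 0.001]
contact_force: [-13.8, -4.5, 33.1]
opening: 0.264
finger_force: 96.2
```

>>> drive_tool --moves '[[[0,0,0],[0,0,-0.005],0.01],[[0,0,0],[0,0,0],0.042],[[0,0,0],[0,0,0],0.042],[[0,0,0],[0,0,-0.01],0.042],[[0,0,0],[0,0,-0.04],0.042]]'

```text
time: 43.28
eef_pos: [0.563, 0.1684, 0.1019]
tcp_rot: [1.0, -0.015, -0.004, 0.0]
contact_force: [0.5, 0.1, 0.5]
opening: 0.493
finger_force: 0.0
```

>>> drive_tool --moves '[[[0,0,0],[0,0,-0.05],0.042],[[0,0,0],[0,0,-0.05],0.085],[[0,0,0],[-0.035,0.03,-0.02],0.085],[[0,0,0],[-0.035,0.03,-0.02],0.085],[[0,0,0],[0,0,0],0.085]]'

```text
time: 43.9
eef_pos: [0.4929, 0.11, 0.2469]
tcp_rot: [1.0, -0.016, 0.002, -0.0]
contact_force: [0.8, -0.6, 1.1]
opening: 1.0
finger_force: 0.0
```

>>> drive_tool --moves '[[[0,0,0],[0,0,0],0.085],[[0,0,0],[0,0,0],0.085]]'

```text
time: 44.15
eef_pos: [0.4938, 0.1113, 0.2437]
tcp_rot: [1.0, -0.015, -0.001, -0.0]
contact_force: [-0.4, 0.5, -0.0]
opening: 0.994
finger_force: 0.0
```

Run:
```python
from h import *
st()
c=shot("wrist","w13.png",s=1.42); save(c,"w13.npz")
plan([.57,.2815,.2],80.7); plan([.57,.2815,.2],-99.3)
```

```text
t 44.15 pos [0.4938 0.1113 0.2437] yaw -1.7 zax [-0.001  0.    -1.   ] q [ 0.02 -0.09  1.99  0.    1.24  1.62] F [-0.4  0.5 -0. ] T [0.04 0.05 0.03] op 0.994 ff 0.0
turn [-1.000e-03  1.000e-03 -1.439e+00] shift [0.1803 0.0476 0.0437] q6 1.62
turn [-1.000e-03  1.000e-03 -1.439e+00] shift [0.1803 0.0476 0.0437] q6 1.62
```

View pics/w13.png

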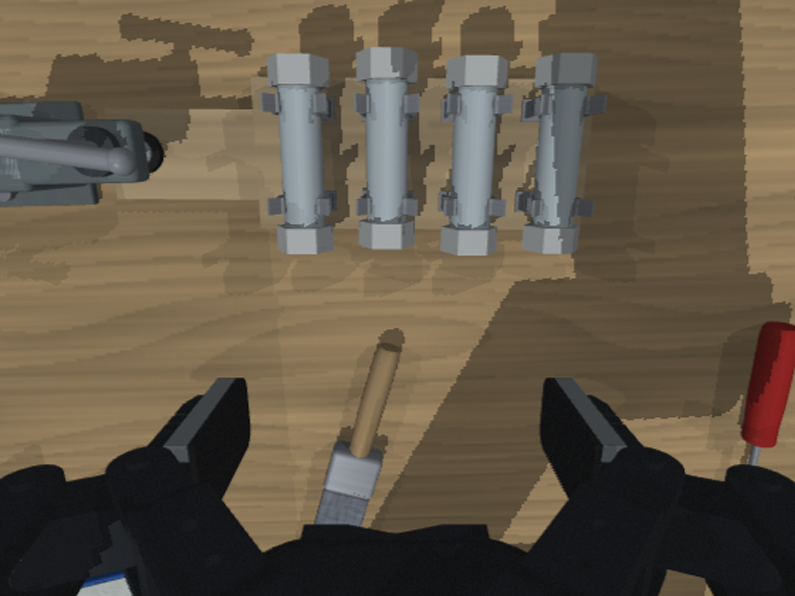

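>>> drive_tool --moves '[[[0,0,-0.18],[0,0,0],0.085],[[0,0,-0.18],[0,0,0],0.085],[[0,0,-0.18],[0,0,0],0.085],[[0,0,-0.18],[0,0,0],0.085],[[0,0,-0.18],[0,0,0],0.085]]'

```text
time: 44.82
eef_pos: [0.4938, 0.1113, 0.2436]
tcp_rot: [0.906, 0.424, -0.001, -0.0]
contact_force: [-0.1, 1.2, -0.4]
opening: 0.995
finger_force: 0.0
```

>>> drive_tool --moves '[[[0,0,-0.18],[0,0,0],0.085],[[0,0,-0.18],[0,0,0],0.085],[[0,0,-0.179],[0,0,0],0.085],[[0,0,0],[0.0451,0.0119,0],0.085],[[0,0,0],[0.0451,0.0119,0],0.085]]'

```text
time: 45.45
eef_pos: [0.5325, 0.1972, 0.2438]
tcp_rot: [0.762, 0.647, -0.0, -0.0]
contact_force: [-0.1, 0.5, 0.8]
opening: 0.994
finger_force: 0.0
```

>>> drive_tool --moves '[[[0,0,0],[0.0451,0.0119,0],0.07],[[0,0,0],[0.0451,0.0119,0],0.05],[[0,0,0],[0,0,0],0.04],[[0,0,0],[0,0,0],0.04]]'

```text
time: 45.95
eef_pos: [0.5695, 0.2812, 0.2432]
tcp_rot: [0.762, 0.648, -0.001, -0.0]
contact_force: [0.2, 0.1, -0.3]
opening: 0.469
finger_force: 0.0
```

Run:
```python
from h import *
st()
plan([.5703,.2815,.119],80.7)
```

```text
t 45.95 pos [0.5695 0.2812 0.2432] yaw 80.7 zax [-0.002 -0.001 -1.   ] q [ 0.3   0.21  1.68 -0.    1.26  0.46] F [ 0.2  0.1 -0.3] T [ 0.   -0.04  0.03] op 0.469 ff 0.0
turn [-0.002  0.001  0.   ] shift [0.0004 0.0007 0.1242] q6 0.46
```

>>> drive_tool --moves '[[[0,0,0],[0,0,0.042],0.04],[[0,0,0],[0,0,0.042],0.04],[[0,0,0],[0,0,0.04],0.04],[[0,0,0],[0,0,0],0.03],[[0,0,0],[0,0,0],0.01]]' --grip_force 40

```text
time: 46.58
eef_pos: [0.5708, 0.2808, 0.1223]
tcp_rot: [0.762, 0.647, 0.001, 0.0]
contact_force: [-0.3, -0.6, 0.9]
opening: 0.153
finger_force: 0.0
```

>>> drive_tool --moves '[[[0,0,0],[0,0,0],0.005],[[0,0,0],[0,0,0],0.005],[[0,0,-0.1],[0,0,0],0.005],[[0,0,-0.15],[0,0,0],0.005],[[0,0,-0.15],[0,0,0],0.005]]'

```text
time: 47.2
eef_pos: [0.5714, 0.2809, 0.1227]
tcp_rot: [0.617, 0.787, 0.001, 0.002]
contact_force: [1.7, -2.7, 1.1]
opening: 0.111
finger_force: 40.0
```

Run:
```python
from h import *
st()
```

```text
t 47.2 pos [0.5714 0.2809 0.1227] yaw 103.9 zax [ 0.004  0.    -1.   ] q [ 0.3   0.33  1.77 -0.    1.04  0.06] F [ 1.7 -2.7  1.1] T [-0.4  -0.27 -0.11] op 0.111 ff 39.9617837369442
```

Turning well; 2.4 rad more anticlockwise.

>>> drive_tool --moves '[[[0,0,-0.17],[0,0,0],0.005],[[0,0,-0.17],[0,0,0],0.005],[[0,0,-0.17],[0,0,0],0.005],[[0,0,-0.17],[0,0,0],0.005],[[0,0,-0.17],[0,0,0],0.005]]'

```text
time: 47.82
eef_pos: [0.5723, 0.2816, 0.1227]
tcp_rot: [0.237, 0.971, 0.002, 0.003]
contact_force: [4.0, 0.3, -0.6]
opening: 0.114
finger_force: 40.0
```

>>> drive_tool --moves '[[[0,0,-0.17],[0,0,0],0.005],[[0,0,-0.17],[0,0,0],0.005],[[0,0,-0.17],[0,0,0],0.005],[[0,0,-0.17],[0,0,0],0.005],[[0,0,-0.17],[0,0,0],0.005]]'

```text
time: 48.45
eef_pos: [0.5723, 0.2826, 0.1227]
tcp_rot: [-0.184, 0.983, 0.002, 0.004]
contact_force: [3.7, 3.6, -1.9]
opening: 0.111
finger_force: 40.0
```

>>> drive_tool --moves '[[[0,0,-0.17],[0,0,0],0.005],[[0,0,-0.17],[0,0,0],0.005],[[0,0,-0.17],[0,0,0],0.005],[[0,0,-0.17],[0,0,0],0.005],[[0,0,0],[0,0,0],0.005]]'

```text
time: 49.08
eef_pos: [0.5718, 0.2833, 0.1227]
tcp_rot: [-0.5, 0.866, 0.001, 0.004]
contact_force: [2.8, 4.3, -2.5]
opening: 0.112
finger_force: 39.6
```

>>> drive_tool --moves '[[[0,0,0],[0,0,0],0.035],[[0,0,0],[0,0,0],0.035],[[0,0,0],[0,0,-0.02],0.035],[[0,0,0],[0,0,-0.06],0.06],[[0,0,0],[0,0,-0.06],0.085]]'

```text
time: 49.7
eef_pos: [0.5696, 0.2809, 0.2633]
tcp_rot: [-0.5, 0.866, -0.0, 0.0]
contact_force: [1.2, -0.2, 0.2]
opening: 0.82
finger_force: 0.0
```

>>> drive_tool --moves '[[[0,0,0],[0,0,0],0.085],[[0,0,0],[0,0,0],0.085]]'

```text
time: 49.95
eef_pos: [0.5698, 0.2811, 0.2617]
tcp_rot: [-0.5, 0.866, -0.0, 0.001]
contact_force: [-0.2, -0.3, -0.5]
opening: 0.998
finger_force: 0.0
```

Run:
```python
from h import *
st()
c=shot("wrist"); w=c["image"][:,:,::-1]; save(c,"w14.npz")
s=shot("side")["image"][:,:,::-1]
a=cv2.resize(w[60:360,140:440],(400,400)); b=cv2.resize(s[90:270,90:270],(400,400),interpolation=cv2.INTER_CUBIC)
cv2.imwrite("pics/end.png",np.hstack([a,b]))
```

```text
t 49.95 pos [0.5698 0.2811 0.2617] yaw -120.0 zax [ 0.001  0.    -1.   ] q [ 0.3   0.19  1.67 -0.    1.28 -2.32] F [-0.2 -0.3 -0.5] T [0.   0.05 0.04] op 0.998 ff 0.0
```

View pics/end.png

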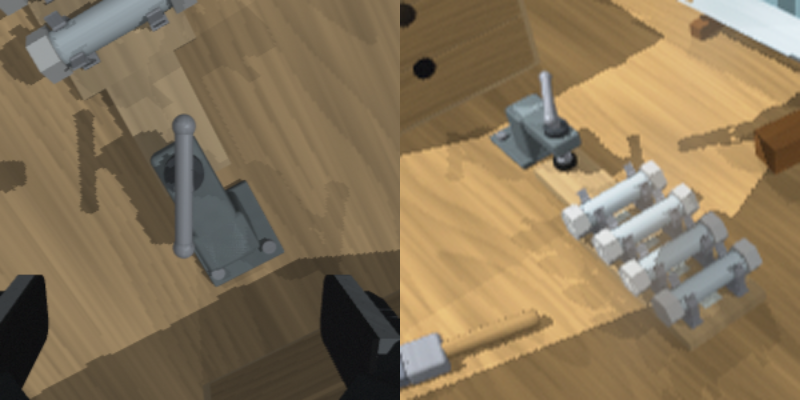

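The bar follows the tool (vertical in the left crop, x≈183), so the handle is at about 2.1 rad. The pad stands clear and all four tubes are seated.

```bash
python3 -c "
from plant import ctrl
print(ctrl.sign_off())"
```

```text
the job is handed in; nothing more can be done
None
```

I handed the job in: carrier clamped at about 4.87 rad, all four tubes snapped home (seen seated in the last pictures), handle turned back to about 2.1 rad by my estimate (pad about 5 mm clear), and no bystander was touched by any move I saw; the hand-in gave no verdict.

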